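Crib-stack the guide rails on the board

ROBOT

A 6-joint arm with a two-finger parallel gripper is mounted at the origin on the work surface. World frame = base frame: x ahead of the robot, y to its left, z up, the work surface at z = 0. Lengths are in mm, angles in degrees, forces in N, time in s.
With the tool pointing down it reaches from about 300 to 875 mm from the base axis. Payload 6.4 kg.
Tool frame: the origin (TCP) lies midway between the tips of the shut fingers; the grasp point (between the pads) lies 19 mm behind it; z points along the fingers, y is the line along which they close (so a half turn about z gives the same grasp; the last joint's range is limited). The gripper opens to 85 mm and grips with 20 to 120 N. Pads are 22 mm wide; open, the fingers measure 114 mm over their backs; the gripper's body (76 mm by 85 mm) begins 54 mm behind the grasp point. The pads swing forward as they close: fully open they stand 13 mm farther back than shut.
Start: joints at [-77.768, 10.359, 92.074, -0, 77.567, -11.82], TCP at [234.374, -525.081, 231.288] pointing down, gripper open.
Joint ranges: [-171.53, 171.53], [-51.25, 118.39], [17.06, 147.69], [-65.23, 245.23], [0, 150.52], [-178.68, 178.68]. Speed limits (degrees/s): [147.25, 147.25, 172.46, 180, 180, 180].

INTERFACE

Orientations are given as a 3x3 rotation matrix whose columns are the frame's x, y, z axes.
In Python, from cell import ctrl, imaging, order, find_in, outline_of, mark_of gives the robot as it stands.
- The arm moves only by the shell command python3 -m inch 'ROWS' [FORCE]. ROWS is text: rows parted by semicolons, each of 7 numbers parted by spaces: the opening, from 0 (shut) to 1 (fully open), then the shift along the tool's x, y, z in m, then the turn, a rotation vector about the tool's x, y, z in rad. A call has exactly 8 rows; each row is the pose to reach, as a shift and turn from the pose commanded when the call began, along the tool's axes at that moment; what a row does not reach only later rows make up. A row lasts 1/12 s, in which the tool goes at most 41.7 mm and 7.16 degrees, less where a joint would pass 70% of its speed; a pose out of reach is approached as far as the arm can. A call with a gripper value outside its range is refused whole. The fingers move at their own pace and stop on an object; FORCE is the grip in N (left out, the last holds). Time passes only in rows, so rows that repeat a pose let the fingers close, or fill a call up. It gives the time, the measured TCP pose, the force, the opening and the grip force at its end, in the units of the state.
- ctrl.read_state(): the state, without advancing time (a new reading comes with each control period).
- imaging.get_image(name): name is "scene" or "top"; returns a dict with "frame" (420x560x3 uint8, red, green, blue), "camera_matrix" (3x3 intrinsics, pixels), "xyz" and "rotation" of the camera in the world. Camera axes: x right, y down, z forward; pixel columns grow to the right and rows downward; lengths in mm; the calibration is good to about 2 mm. A picture is of the moment at which its call begins. There is no depth.
- order.job_done(): hands the job in; it is judged then, once.
Trained networks look in a picture, given as the dict that the camera call returned (one of the last four; its "shot" number tells which), for a name from the list of things; names that differ only in an ending like _2 or _b are one class to them, and where a whole thing is asked for, a point or a joint stands for the part that bears it (a point fixed in the world has none). Each returns a list of dicts, best first, with "p" (0 to 1); they miss things now and then, are a little off and sometimes report something else, mostly with a low value. They report only what shows in the picture. A call takes as long as a camera call.
- find_in(query, picture): "box" ([left, top, width, height] in pixels, round what is visible of it).
- outline_of(query, picture): "region" (420x560 bool, what is visible of it) and "box" ([left, top, width, height] in pixels, round what is visible of it).
- mark_of(query, picture): "point" ([row, column] in pixels: a listed point, or the origin of a listed thing).
The state is a dict: "t": time; "q": joint angles; "qd": joint speeds; "joint_efforts": joint torques, N m; "position": TCP position; "eef_rot": TCP orientation; "wrist_force": force on the tool from outside, world axes, zero at the start; "moment": the same for the moment, N m; "width": opening from 0.0 (shut) to 1.0 (fully open); "gripper_force": force on a finger pad.
Only numpy, scipy, OpenCV 4.12 (cv2) and the standard library are available. Lean on these libraries where they do the work, as an engineer would, in place of code of your own. Each camera call takes 0.05 s, during which the arm holds its last target. There are 200 camera calls.

TASK

Take the four black guide rails out of the sloping feed rack and finish the crosswise stack on the plywood board: lay the two short rails across the two rails already there, one at each end and flush with their ends, then lay the two long rails across the short ones, again one at each end and flush, so that the corners of the stack line up. Set each rail down gently rather than dropping it, keep the bottom two where they are, and leave the mug, the flask and the screwdriver alone.

Things in the scene. Friction and masses are not known exactly. Their poses are not given: they have to be found in the camera images.
- rack: fixed metal feed rack with four channels side by side (centres at y = +-48, +-144 mm; 92 mm clear; 14 mm dividers) on a sloping floor 220 x 388 mm. Origin: on the table below the middle of its lower edge; x level, away from the robot; the floor climbs towards -x (lower edge far), y along the lower edge. A loose rail lies in each, within 6 mm of its centre line; which is where varies
- rack_lip (a point): middle of the chute floor's lower edge, 30 mm above the table, axes as the rack. From here the floor climbs towards -x, to the robot, at 25 degrees; a 22 mm high lip stops the rails from sliding off
- rack_crossrail (a point): middle of a fixed 16 mm round steel bar, 412 mm long along rack y, 191 mm above the table, hanging over the upper, near end of the channels; its two uprights (16 x 12 mm) stand square to the chute floor from 198 mm up the slope at rack y = +-200 mm. A tool square to the chute floor (leaning 25 degrees, its upper end away from the robot) passes clear of it
- board: fixed plywood stacking board 200 x 160 x 12 mm, lying flat on the table, 200 mm along its x. Origin: centre of its underside
- board_top (a point): centre of the board's upper face, 12 mm above the table, axes as the board. Bottom rails lie along x at y = +-48 mm. Finished stack, 160 mm (x) by 120 mm (y), flush corners: short rails along y with middles at x = +-68, y = 0, 36 mm above this point; long rails along x with middles at x = 0, y = +-48, 60 mm above it
- short_a: Short loose rail to be stacked: black plastic guide rail, 120 x 24 x 24 mm, about 108 g. Origin: middle of the underside's edge at one end of the rail; x runs along the rail, z away from the face it rests on, y across. At the start its origin end is at the lip of a rack channel, x up the slope, z square to the chute floor
- short_a_mid (a point): centre of that rail (60 mm along x from its origin, 12 mm above its underside), same axes
- short_b: Short loose rail to be stacked: black plastic guide rail, 120 x 24 x 24 mm, about 108 g. Origin: middle of the underside's edge at one end of the rail; x runs along the rail, z away from the face it rests on, y across. At the start its origin end is at the lip of a rack channel, x up the slope, z square to the chute floor
- short_b_mid (a point): centre of that rail (60 mm along x from its origin, 12 mm above its underside), same axes
- long_a: Long loose rail to be stacked: black plastic guide rail, 160 x 24 x 24 mm, about 144 g. Origin: middle of the underside's edge at one end of the rail; x runs along the rail, z away from the face it rests on, y across. At the start its origin end is at the lip of a rack channel, x up the slope, z square to the chute floor
- long_a_mid (a point): centre of that rail (80 mm along x from its origin, 12 mm above its underside), same axes
- long_b: Long loose rail to be stacked: black plastic guide rail, 160 x 24 x 24 mm, about 144 g. Origin: middle of the underside's edge at one end of the rail; x runs along the rail, z away from the face it rests on, y across. At the start its origin end is at the lip of a rack channel, x up the slope, z square to the chute floor
- long_b_mid (a point): centre of that rail (80 mm along x from its origin, 12 mm above its underside), same axes
- base_a: Bottom rail, already lying on the board, loose: black plastic guide rail, 160 x 24 x 24 mm, about 144 g. Origin: middle of the underside's edge at one end of the rail; x runs along the rail, z away from the face it rests on, y across
- base_a_mid (a point): centre of that rail (80 mm along x from its origin, 12 mm above its underside), same axes
- base_b: Bottom rail, already lying on the board, loose: black plastic guide rail, 160 x 24 x 24 mm, about 144 g. Origin: middle of the underside's edge at one end of the rail; x runs along the rail, z away from the face it rests on, y across
- base_b_mid (a point): centre of that rail (80 mm along x from its origin, 12 mm above its underside), same axes
- mug: bystander: blue mug, 80 mm wide, 95 mm high, beyond the board; origin at the centre of its underside, handle at +y
- flask: bystander: tall steel flask with black cap, 68 mm wide, 180 mm high, between the board and the rack on the far side; origin at the centre of its underside
- screwdriver: bystander: screwdriver about 190 mm long lying on the table to the right of the board; origin on the table near its middle, x along it

How it is judged (in metres and radians):
On the way:
1. both short rails lie across the bottom pair, at its two ends (((x of short_a_mid in the frame of board_top between 0.059 and 0.077 m and y of short_a_mid in the frame of board_top between -0.009 and 0.009 m and z of short_a_mid in the frame of board_top between 0.031 and 0.041 m and angle between the x axis of each of short_a_mid, short_b_mid and the y axis of board_top, either way round below 0.12 rad and angle between short_a_mid's own x axis and vertical between 1.5 and 1.64 rad and x of short_b_mid in the frame of board_top between -0.077 and -0.059 m and y of short_b_mid in the frame of board_top between -0.009 and 0.009 m and z of short_b_mid in the frame of board_top between 0.031 and 0.041 m and angle between short_b_mid's own x axis and vertical between 1.5 and 1.64 rad) or (x of short_b_mid in the frame of board_top between 0.059 and 0.077 m and y of short_b_mid in the frame of board_top between -0.009 and 0.009 m and z of short_b_mid in the frame of board_top between 0.031 and 0.041 m and angle between the x axis of each of short_b_mid, short_a_mid and the y axis of board_top, either way round below 0.12 rad and angle between short_b_mid's own x axis and vertical between 1.5 and 1.64 rad and x of short_a_mid in the frame of board_top between -0.077 and -0.059 m and y of short_a_mid in the frame of board_top between -0.009 and 0.009 m and z of short_a_mid in the frame of board_top between 0.031 and 0.041 m and angle between short_a_mid's own x axis and vertical between 1.5 and 1.64 rad))), for 0.2 s.
At the end, for the whole second after the job is handed in: Flush crib on the board: bottom pair unmoved, short rails across its ends, long rails across theirs; each rail's middle within 9 mm in x and y and 5 mm in height of its place (see board_top), within 0.12 rad of its direction, level to 0.07 rad, at rest (x of base_a_mid in the frame of board_top between -0.009 and 0.009 m and y of base_a_mid in the frame of board_top between 0.039 and 0.057 m and z of base_a_mid in the frame of board_top between 0.007 and 0.017 m and angle between the x axis of each of base_a_mid, base_b_mid and the x axis of board_top, either way round below 0.12 rad and angle between base_a_mid's own x axis and vertical between 1.5 and 1.64 rad and x of base_b_mid in the frame of board_top between -0.009 and 0.009 m and y of base_b_mid in the frame of board_top between -0.057 and -0.039 m and z of base_b_mid in the frame of board_top between 0.007 and 0.017 m and angle between base_b_mid's own x axis and vertical between 1.5 and 1.64 rad and ((x of short_a_mid in the frame of board_top between 0.059 and 0.077 m and y of short_a_mid in the frame of board_top between -0.009 and 0.009 m and z of short_a_mid in the frame of board_top between 0.031 and 0.041 m and angle between the x axis of each of short_a_mid, short_b_mid and the y axis of board_top, either way round below 0.12 rad and angle between short_a_mid's own x axis and vertical between 1.5 and 1.64 rad and x of short_b_mid in the frame of board_top between -0.077 and -0.059 m and y of short_b_mid in the frame of board_top between -0.009 and 0.009 m and z of short_b_mid in the frame of board_top between 0.031 and 0.041 m and angle between short_b_mid's own x axis and vertical between 1.5 and 1.64 rad) or (x of short_b_mid in the frame of board_top between 0.059 and 0.077 m and y of short_b_mid in the frame of board_top between -0.009 and 0.009 m and z of short_b_mid in the frame of board_top between 0.031 and 0.041 m and angle between the x axis of each of short_b_mid, short_a_mid and the y axis of board_top, either way round below 0.12 rad and angle between short_b_mid's own x axis and vertical between 1.5 and 1.64 rad and x of short_a_mid in the frame of board_top between -0.077 and -0.059 m and y of short_a_mid in the frame of board_top between -0.009 and 0.009 m and z of short_a_mid in the frame of board_top between 0.031 and 0.041 m and angle between short_a_mid's own x axis and vertical between 1.5 and 1.64 rad)) and ((x of long_a_mid in the frame of board_top between -0.009 and 0.009 m and y of long_a_mid in the frame of board_top between 0.039 and 0.057 m and z of long_a_mid in the frame of board_top between 0.055 and 0.065 m and angle between the x axis of each of long_a_mid, long_b_mid and the x axis of board_top, either way round below 0.12 rad and angle between long_a_mid's own x axis and vertical between 1.5 and 1.64 rad and x of long_b_mid in the frame of board_top between -0.009 and 0.009 m and y of long_b_mid in the frame of board_top between -0.057 and -0.039 m and z of long_b_mid in the frame of board_top between 0.055 and 0.065 m and angle between long_b_mid's own x axis and vertical between 1.5 and 1.64 rad) or (x of long_b_mid in the frame of board_top between -0.009 and 0.009 m and y of long_b_mid in the frame of board_top between 0.039 and 0.057 m and z of long_b_mid in the frame of board_top between 0.055 and 0.065 m and angle between the x axis of each of long_b_mid, long_a_mid and the x axis of board_top, either way round below 0.12 rad and angle between long_b_mid's own x axis and vertical between 1.5 and 1.64 rad and x of long_a_mid in the frame of board_top between -0.009 and 0.009 m and y of long_a_mid in the frame of board_top between -0.057 and -0.039 m and z of long_a_mid in the frame of board_top between 0.055 and 0.065 m and angle between long_a_mid's own x axis and vertical between 1.5 and 1.64 rad)) and linear speed of each of short_a, short_b, long_a, long_b, base_a, base_b below 0.02 m/s); the robot touches nothing.
It fails at once if the mug is shifted more than 20 mm (distance of mug from where it was at the start of the episode above 0.02 m).
It fails at once if the flask is shifted more than 20 mm (distance of flask from where it was at the start of the episode above 0.02 m).
It fails at once if the screwdriver is shifted more than 20 mm (distance of screwdriver from where it was at the start of the episode above 0.02 m).
It fails at once if a rail is dropped or thrown onto the stack (faster than 0.6 m/s close above its place) ((linear speed of short_a above 0.6 m/s and horizontal distance between short_a_mid and board_top below 0.1 m and z of short_a_mid in the frame of board_top below 0.075 m) or (linear speed of short_b above 0.6 m/s and horizontal distance between short_b_mid and board_top below 0.1 m and z of short_b_mid in the frame of board_top below 0.075 m) or (linear speed of long_a above 0.6 m/s and horizontal distance between long_a_mid and board_top below 0.1 m and z of long_a_mid in the frame of board_top below 0.075 m) or (linear speed of long_b above 0.6 m/s and horizontal distance between long_b_mid and board_top below 0.1 m and z of long_b_mid in the frame of board_top below 0.075 m)).
It also fails if it takes over 72 s, if anything falls off the work surface, if the arm or the gripper's body presses on something with over 40 N, if the wrist force passes 120 N, or if a joint passes its speed limit or range.

## Working session

There is one attempt and no reset: what is moved stays moved. The work goes in short steps, Python scripts to look and compute and a shell command to move; the robot and the scene stay as the last step left them, time stands still between calls to the robot, and variables do not carry over. Pictures are saved under pics/ and viewed, at most 10 in all, crops included, and the job is handed in when it is done.

```bash
ls; mkdir -p pics
python3 - <<'E'
from cell import ctrl, imaging, find_in, outline_of, mark_of
import cv2,numpy as np
s=ctrl.read_state(); print(s['t'],s['position'],s['eef_rot'],s['width'])
ims={}
for n in('scene','top'):
    im=imaging.get_image(n); ims[n]=im
    cv2.imwrite(f'pics/{n}0.png',im['frame'][:,:,::-1])
    print(n,np.round(im['camera_matrix'],1).tolist(),im['xyz'],np.round(im['rotation'],4).tolist())
    for q in ['rack_lip','rack_crossrail','board_top','short_a_mid','long_a_mid','base_a_mid','short_a','long_a','base_a']:
        print(q,[(np.round(m['point'],1).tolist(),round(m['p'],2)) for m in mark_of(q,im)][:5])
E
```

```text
pics
0.0 [ 234.23214966 -524.53317951  230.39114149] [[ 9.13181548e-01  4.07552846e-01 -3.71439872e-04]
 [ 4.07552862e-01 -9.13180031e-01  1.70169515e-03]
 [ 3.54339227e-04 -1.70533799e-03 -9.99998483e-01]] 0.9983123968908116
scene [[510.4, 0.0, 276.4], [0.0, 510.4, 210.3], [0.0, 0.0, 1.0]] [1640.2731405  -224.71446396 1313.72315038] [[0.1479, 0.727, -0.6705], [0.989, -0.1065, 0.1027], [0.0032, -0.6783, -0.7348]]
rack_lip [([232.1, 366.8], 0.9)]
rack_crossrail [([168.5, 350.7], 0.75), ([222.4, 218.1], 0.73)]
board_top [([258.1, 138.0], 0.74), ([216.0, 218.0], 0.73)]
short_a_mid [([221.5, 318.8], 0.52)]
long_a_mid [([196.8, 394.2], 0.95)]
base_a_mid [([212.8, 234.4], 0.66)]
short_a [([227.2, 378.1], 0.9), ([239.1, 326.3], 0.71)]
long_a [([218.7, 403.8], 0.72), ([233.4, 353.7], 0.63), ([218.6, 220.5], 0.4)]
base_a [([201.8, 202.9], 0.64), ([198.5, 231.1], 0.56)]
top [[513.9, 0.0, 275.8], [0.0, 513.9, 217.1], [0.0, 0.0, 1.0]] [ 276.42463902  -68.53403338 1679.59629851] [[0.0086, -0.9812, 0.1927], [-0.9999, -0.0063, 0.0122], [-0.0108, -0.1928, -0.9812]]
rack_lip [([216.3, 188.4], 0.57)]
rack_crossrail [([264.2, 322.3], 0.69)]
board_top [([262.7, 335.2], 0.91)]
short_a_mid [([221.2, 234.7], 0.83)]
long_a_mid [([242.9, 144.8], 0.75)]
base_a_mid [([263.9, 317.4], 0.59)]
short_a [([208.5, 228.8], 0.78), ([222.5, 175.8], 0.61), ([212.7, 202.5], 0.39)]
long_a [([211.8, 201.0], 0.8), ([262.1, 332.4], 0.73), ([229.9, 147.3], 0.72), ([172.5, 292.1], 0.56)]
base_a [([289.0, 318.1], 0.91), ([292.5, 345.2], 0.79)]
```

Run:
```python
import cv2
for n in('scene','top'):
    im=cv2.imread(f'pics/{n}0.png')
    x0,y0=(110,110) if n=='scene' else (110,120)
    c=im[y0:y0+220,x0:x0+320]
    cv2.imwrite(f'pics/{n}0z.png',cv2.resize(c,None,fx=2.5,fy=2.5,interpolation=2))
```

```text
(no output)
```

View pics/scene0z.png

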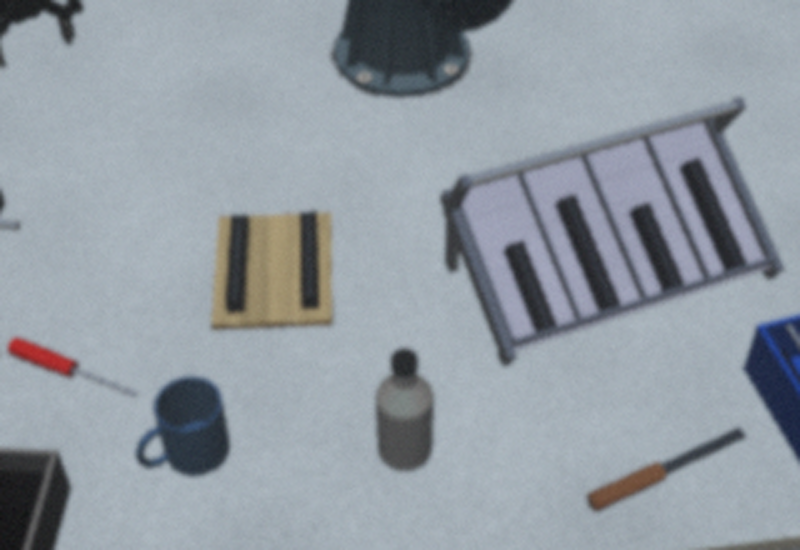

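View pics/top0z.png

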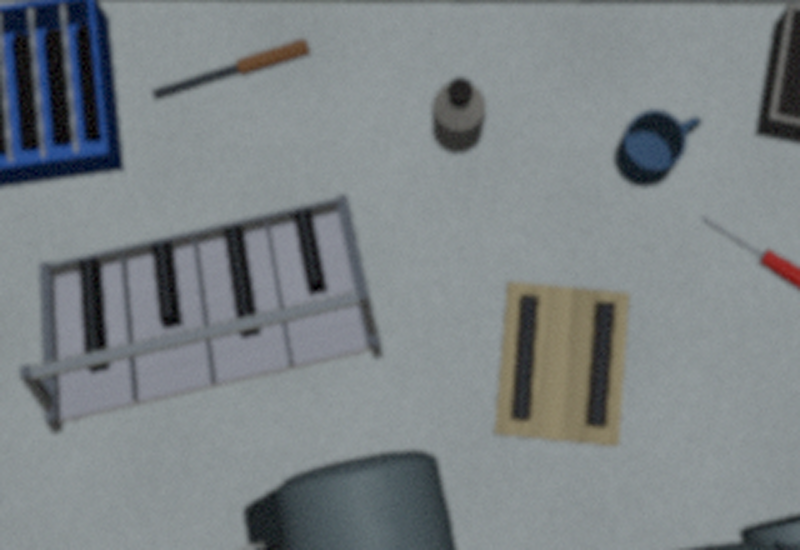

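The scene view shows the rack with, from the left (rack -y to +y), short, long, short, long rails. The board has its two base rails, and the mug, flask and screwdriver are clear of the path. Next I'll fit the rail silhouettes in both views.

```bash
cat > vis.py <<'E'
import cv2,numpy as np
from scipy.optimize import least_squares
from scipy.spatial.transform import Rotation as R
def project(im,P):
    c=(np.asarray(P)-im['xyz'])@im['rotation']; u=c@np.asarray(im['camera_matrix']).T
    return u[:,:2]/u[:,2:]
def railrot(yaw,tilt):  # x along the rail (level yaw, climbing by tilt deg)
    return (R.from_euler('z',yaw,degrees=True)*R.from_euler('y',-tilt,degrees=True)).as_matrix()
def box(c,M,L):
    return np.array(c)+np.array([[a*L/2,b*12,d*12] for a in(-1,1) for b in(-1,1) for d in(-1,1)])@M.T
def alpha(im,win):  # darkness in window, binarised, upsampled
    x0,y0,x1,y1=win; g=im['frame'][y0:y1,x0:x1].max(2).astype(np.float32)
    return g
def render(im,P,win,S=8,sig=1.0):
    x0,y0,x1,y1=win; p=(project(im,P)-[x0,y0]+.5)*S-.5
    h=cv2.convexHull(p.astype(np.float32)); m=np.zeros(((y1-y0)*S,(x1-x0)*S),np.uint8)
    cv2.fillPoly(m,[np.round(h*16).astype(np.int32)],255,shift=4)
    return cv2.GaussianBlur(cv2.resize(m,(x1-x0,y1-y0),interpolation=cv2.INTER_AREA).astype(np.float32)/255,(0,0),sig)
def fit(views,c0,yaw0,tilt,L,freez=True,T=None):
    """views: list of images; returns centre, yaw, residual"""
    data=[]
    for im in views:
        p=project(im,box(c0,railrot(yaw0,tilt),L)); a=np.floor(p.min(0)-9).astype(int); b=np.ceil(p.max(0)+9).astype(int)
        w=(a[0],a[1],b[0],b[1]); g=alpha(im,w)
        lo,hi=np.percentile(g,4),np.percentile(g,70)
        near=cv2.dilate((render(im,box(c0,railrot(yaw0,tilt),L),w)>.3).astype(np.uint8),np.ones((11,11)))
        data.append((im,w,np.clip((hi-g)/(hi-lo),0,1),near))
    def res(v):
        c=[v[0],v[1],v[3] if freez else c0[2]]
        return np.concatenate([((render(i,box(c,railrot(v[2],tilt),L),w)-o)*n).ravel() for i,w,o,n in data])
    r=least_squares(res,[c0[0],c0[1],yaw0]+([c0[2]] if freez else []),diff_step=2e-3,x_scale=[1,1,1]+([1] if freez else []),loss='soft_l1',f_scale=.2)
    v=r.x; return np.array([v[0],v[1],v[3] if freez else c0[2]]),v[2],np.sqrt(2*r.cost/len(r.fun))
def tri(obs): # [(im,(row,col))]
    A=[];b=[]
    for im,(r,c) in obs:
        K=np.asarray(im['camera_matrix']); d=im['rotation']@np.linalg.inv(K)@[c,r,1]; d/=np.linalg.norm(d)
        Q=np.eye(3)-np.outer(d,d); A.append(Q); b.append(Q@im['xyz'])
    return np.linalg.lstsq(np.vstack(A),np.hstack(b),rcond=None)[0]
E
cat > m1.py <<'E'
from vis import *
from cell import imaging
S=imaging.get_image('scene');T=imaging.get_image('top')
z=lambda x,y,n:(y/2.5+{'s':110,'t':120}[n],x/2.5+110)
def both(a,b): return tri([(S,z(*a,'s')),(T,z(*b,'t'))])
lipm=both((505,358),(345,200)); lipp=both((772,270),(45,266))
print('lip corners',lipm,lipp, np.linalg.norm(lipm-lipp))
print('short_a_mid', tri([(S,(221.5,318.8)),(T,(221.2,234.7))]))
print('board', tri([(S,(216,218)),(T,(262.7,335.2))]))
for nm,a,b in [('base+y',(310,260),(525,357)),('base-y',(237,263),(601,364))]:
    c=both(a,b); print(nm,c,[ (np.round(f[0],1),round(f[1],2),round(f[2],3)) for f in (fit([S,T],c,-5,0,160),fit([S],[c[0],c[1],24],-5,0,160,False),fit([T],[c[0],c[1],24],-5,0,160,False))])
for nm,a,b,L in [('s-144',(528,286),(311,250),120),('l-48',(588,251),(242,284),160),('s48',(656,245),(168,284),120),('l144',(713,214),(95,313),160)]:
    c=both(a,b); yw=192
    print(nm,c)
    for v in ([S,T],[S],[T]):
        f=fit(v,c,yw,25,L,len(v)==2); print('  ',np.round(f[0],1),round(f[1],2),round(f[2],3))
E
python3 m1.py
```

```text
lip corners [659.73238064  43.20579775  17.87523668] [566.76415945 433.68321962  21.94220155] 401.412814127915
short_a_mid [577.32865529  79.71670622  73.25040784]
board [ 453.71112992 -243.41779373   15.93244414]
base+y [ 453.11809365 -191.26588412   17.21307171] [(array([ 453.1, -191.3,   17.2]), np.float64(-5.0), np.float64(0.068)), (array([ 456.7, -192.4,   24. ]), np.float64(-4.99), np.float64(0.06)), (array([ 452.8, -190.7,   24. ]), np.float64(-4.98), np.float64(0.055))]
base-y [ 444.6663445  -289.98085742   17.65708774] [(array([ 445.9, -288.7,   18.2]), np.float64(-5.03), np.float64(0.081)), (array([ 449.4, -289.9,   24. ]), np.float64(-5.0), np.float64(0.087)), (array([ 445.6, -287.2,   24. ]), np.float64(-5.0), np.float64(0.046))]
s-144 [583.289363    84.25395844  64.62541442]
   [586.   86.3  64.8] 193.11 0.086
   [583.3  84.3  64.6] 192.0 0.077
   [585.5  87.6  64.6] 195.27 0.097
l-48 [538.23979025 172.62524086  69.18681067]
   [546.  172.8  68.2] 193.55 0.087
   [543.7 171.8  69.2] 193.07 0.066
   [546.8 173.6  69.2] 193.81 0.109
s48 [538.02463814 266.92910467  66.00310206]
   [541.  269.1  60.9] 193.51 0.09
   [545.4 266.8  66. ] 192.27 0.082
   [540.9 268.6  66. ] 194.28 0.098
l144 [499.261319   356.64968012  72.6411809 ]
   [501.6 357.8  71.2] 194.12 0.105
   [502.1 356.3  72.6] 193.69 0.09
   [502.  358.1  72.6] 194.01 0.12
```

```bash
python3 - <<'E'
s=open('vis.py').read()
a=s.index("    def res(v):"); b=s.index("def tri")
s=s[:a]+'''    O=100.
    def un(v): return np.array([c0[0]+v[0]-O,c0[1]+v[1]-O,c0[2]+(v[3]-O if freez else 0)]),yaw0+(v[2]-O)/2
    def res(v):
        c,y=un(v)
        return np.concatenate([((render(i,box(c,railrot(y,tilt),L),w)-o)*n).ravel() for i,w,o,n in data])
    r=least_squares(res,[O]*(4 if freez else 3),diff_step=6e-3,loss='soft_l1',f_scale=.2,xtol=1e-4)
    c,y=un(r.x); return c,y,np.sqrt(2*r.cost/len(r.fun))
'''+s[b:]
open('vis.py','w').write(s)
E
python3 m1.py
```

```text
lip corners [659.73238064  43.20579775  17.87523668] [566.76415945 433.68321962  21.94220155] 401.412814127915
short_a_mid [577.32865529  79.71670622  73.25040784]
board [ 453.71112992 -243.41779373   15.93244414]
base+y [ 453.11809365 -191.26588412   17.21307171] [(array([ 453.1, -191.3,   17.2]), np.float64(-5.0), np.float64(0.067)), (array([ 456.7, -192.4,   24. ]), np.float64(-4.52), np.float64(0.06)), (array([ 453. , -189.9,   24. ]), np.float64(-4.45), np.float64(0.052))]
base-y [ 444.6663445  -289.98085742   17.65708774] [(array([ 445.7, -288.3,   19.1]), np.float64(-5.6), np.float64(0.081)), (array([ 448.9, -289.4,   24. ]), np.float64(-5.78), np.float64(0.088)), (array([ 445.5, -287.1,   24. ]), np.float64(-5.47), np.float64(0.046))]
s-144 [583.289363    84.25395844  64.62541442]
   [584.6  86.4  62.4] 192.25 0.085
   [583.3  84.3  64.6] 192.0 0.077
   [585.5  86.8  64.6] 194.05 0.097
l-48 [538.23979025 172.62524086  69.18681067]
   [546.9 171.8  72.8] 193.49 0.089
   [543.3 172.   69.2] 193.56 0.066
   [546.8 173.7  69.2] 194.14 0.109
s48 [538.02463814 266.92910467  66.00310206]
   [541.7 269.1  61.5] 193.49 0.09
   [544.3 266.5  66. ] 192.49 0.081
   [540.1 268.4  66. ] 193.73 0.099
l144 [499.261319   356.64968012  72.6411809 ]
   [501.2 358.1  70.3] 193.66 0.103
   [501.  356.1  72.6] 193.05 0.089
   [501.7 357.9  72.6] 194.3 0.119
```

```bash
cat > plan.py <<'E'
import numpy as np
from scipy.spatial.transform import Rotation as R, Slerp
from cell import ctrl
np.set_printoptions(suppress=True,precision=4)
PSI=13.3; c,s=np.cos(np.radians(PSI)),np.sin(np.radians(PSI))
xr,yr=np.array([c,s,0]),np.array([-s,c,0]); t=np.radians(25)
n=np.sin(t)*xr+np.array([0,0,np.cos(t)]); RK=np.column_stack([np.cross(-yr,-n),-yr,-n])
def down(yaw):
    y=np.radians(yaw); x=np.array([np.cos(y),np.sin(y),0]); z=np.array([0,0,-1.]); return np.column_stack([x,np.cross(z,x),z])
MID={'s1':(584.5,85.7,66.2),'s2':(542.2,267.5,66.2),'l1':(545.2,172.6,74.7),'l2':(501.4,357,74.7)}
def rack(k,h): return np.array(MID[k])+(h-12)*n,RK   # TCP h mm above the chute floor
BC=np.array([451.,-239.7,12]);BY=-5.0
def board(x,y,tcpz,yaw):
    a=np.radians(BY); return BC+[x*np.cos(a)-y*np.sin(a),x*np.sin(a)+y*np.cos(a),tcpz],down(yaw)
def route(*wps):  # wps: (pos,R,ncalls)
    st=ctrl.read_state(); p,M=np.array(st['position']),np.array(st['eef_rot']); print('t',round(st['t'],2),p,'q',np.round(st['q'],0),'F',np.round(st['wrist_force'],1))
    for q,N,k in wps:
        sl=Slerp([0,1],R.from_matrix([M,N])); p0=p;M0=M
        for i in range(1,k+1):
            pn=p0+(q-p0)*i/k; Mn=sl(i/k).as_matrix()
            d=M.T@(pn-p); r=R.from_matrix(M.T@Mn).as_rotvec()
            print(np.round(d/1000,4),np.round(r,4),'-> world',np.round(pn)); p,M=pn,Mn
E
python3 - <<'E'
from plan import *
P,M=rack('s1',130); 
route((P+[-180,-220,80],down(13.3),2),(P,M,1),(*rack('s1',4),1))
E
```

```text
t 1.2 [ 234.3723 -525.0872  231.2908] q [-78.  10.  92.  -0.  78. -12.] F [0.8 0.1 0.6]
[ 0.1818 -0.1391 -0.0109] [-0.     -0.      0.0938] -> world [ 344. -324.  242.]
[ 0.168  -0.1555 -0.0109] [-0.     -0.      0.0938] -> world [ 453. -123.  253.]
[ 0.2258 -0.1727  0.08  ] [-0.     -0.4363 -0.    ] -> world [633.  97. 173.]
[-0.     0.     0.126] [-0. -0.  0.] -> world [581.  85.  59.]
```

```bash
python3 -m inch '0.56 0.03 -0.023 -0.002 0 0 0.02; 0.56 0.06 -0.046 -0.004 0 0 0.04; 0.56 0.091 -0.07 -0.006 0 0 0.06; 0.56 0.122 -0.093 -0.008 0 0 0.08; 0.56 0.152 -0.116 -0.009 0 0 0.094; 0.56 0.182 -0.139 -0.011 0 0 0.094; 0.56 0.182 -0.139 -0.011 0 0 0.094; 0.56 0.182 -0.139 -0.011 0 0 0.094'
python3 -m inch '0.56 0.028 -0.026 -0.002 0 0 0.02; 0.56 0.056 -0.052 -0.004 0 0 0.04; 0.56 0.084 -0.078 -0.006 0 0 0.06; 0.56 0.112 -0.104 -0.008 0 0 0.08; 0.56 0.14 -0.13 -0.009 0 0 0.094; 0.56 0.168 -0.1555 -0.011 0 0 0.094; 0.56 0.168 -0.1555 -0.011 0 0 0.094; 0.56 0.168 -0.1555 -0.011 0 0 0.094'
python3 -m inch '0.56 0.028 -0.022 0.005 0 -0.06 0; 0.56 0.056 -0.043 0.012 0 -0.12 0; 0.56 0.085 -0.065 0.02 0 -0.18 0; 0.56 0.113 -0.086 0.03 0 -0.24 0; 0.56 0.15 -0.115 0.045 0 -0.3 0; 0.56 0.19 -0.145 0.06 0 -0.36 0; 0.56 0.226 -0.173 0.08 0 -0.436 0; 0.56 0.226 -0.173 0.08 0 -0.436 0'
python3 - <<'E'
from plan import *
from cell import imaging
import cv2
route((*rack('s1',30),1),(*rack('s1',4),1))
for n_ in('scene','top'): 
    im=imaging.get_image(n_);x0,y0=(190,110) if n_=='scene' else (110,120)
    cv2.imwrite(f'pics/h_{n_}.png',cv2.resize(im['frame'][y0:y0+190,x0:x0+240,::-1],None,fx=3,fy=3,interpolation=2))
E
```

```text
t: 1.87
position: [344.8, -322.7, 242.8]
eef_rot: [[0.946, 0.324, 0.001], [0.324, -0.946, -0.001], [0.0, 0.001, -1.0]]
wrist_force: [-0.4, 0.4, 0.1]
width: 0.562
gripper_force: 0.0
t: 2.53
position: [454.0, -122.6, 253.4]
eef_rot: [[0.973, 0.233, 0.0], [0.233, -0.973, -0.001], [-0.0, 0.001, -1.0]]
wrist_force: [0.1, -0.6, -0.2]
width: 0.56
gripper_force: 0.0
t: 3.2
position: [634.2, 97.5, 165.8]
eef_rot: [[0.878, 0.229, -0.421], [0.207, -0.973, -0.097], [-0.432, -0.002, -0.902]]
wrist_force: [0.2, -0.6, -2.1]
width: 0.554
gripper_force: 0.0
t 3.2 [634.1968  97.4883 165.7628] q [  1.  41.  62.  -5. 103.  78.] F [ 0.2 -0.6 -2.1]
[-0.0032  0.0003  0.0939] [-0.0028  0.0108 -0.0002] -> world [592.  87.  83.]
[-0.    -0.     0.026] [ 0.  0. -0.] -> world [581.  85.  59.]
```

View pics/h_scene.png

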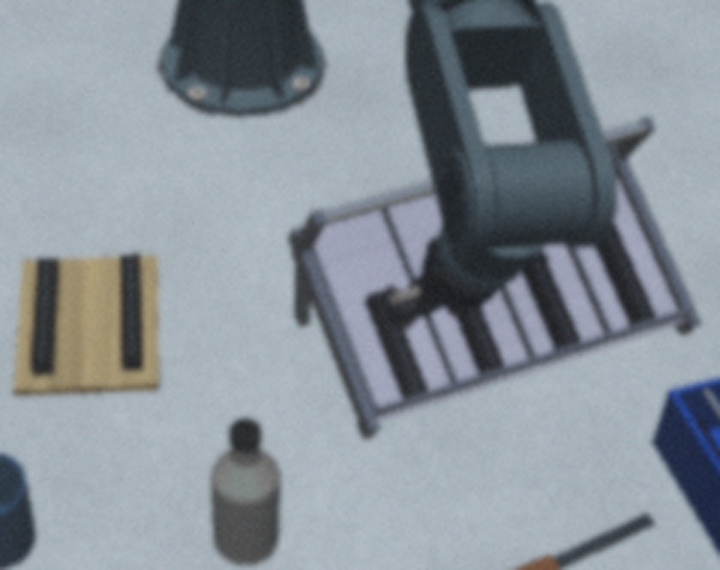

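The crop shows the gripper over the first short rail (crop pixel about 400,300), with nothing touched. The measured z is about 8 mm low, so I'll check how it settles.

```bash
python3 -m inch '0.56 0 0 0 0 0 0; 0.56 0 0 0 0 0 0; 0.56 0 0 0 0 0 0; 0.56 0 0 0 0 0 0; 0.56 0 0 0 0 0 0; 0.56 0 0 0 0 0 0; 0.56 0 0 0 0 0 0; 0.56 0 0 0 0 0 0'
python3 - <<'E'
from plan import *
route((*rack('s1',30),1),(*rack('s1',4),1))
E
```

```text
t: 3.97
position: [633.5, 97.3, 173.8]
eef_rot: [[0.882, 0.23, -0.411], [0.208, -0.973, -0.097], [-0.422, 0.0, -0.907]]
wrist_force: [-0.1, -0.4, -0.1]
width: 0.558
gripper_force: 0.0
t 3.97 [633.4998  97.2737 173.7794] q [  1.  40.  62.  -5. 103.  77.] F [-0.1 -0.4 -0.1]
[-0.0003  0.      0.1008] [-0.0001 -0.0009 -0.0005] -> world [592.  87.  83.]
[-0.    -0.     0.026] [-0.  0.  0.] -> world [581.  85.  59.]
```

```bash
python3 -m inch '0.56 0 0 0.02 0 0 0; 0.56 0 0 0.04 0 0 0; 0.56 0 0 0.06 0 0 0; 0.56 0 0 0.075 0 0 0; 0.56 0 0 0.087 0 0 0; 0.56 0 0 0.094 0 0 0; 0.56 0 0 0.098 0 0 0; 0.56 0 0 0.101 0 0 0'
python3 -m inch '0.56 0 0 0.006 0 0 0; 0.56 0 0 0.011 0 0 0; 0.56 0 0 0.016 0 0 0; 0.56 0 0 0.02 0 0 0; 0.56 0 0 0.023 0 0 0; 0.56 0 0 0.025 0 0 0; 0.56 0 0 0.026 0 0 0; 0.56 0 0 0.026 0 0 0'
python3 -m inch '0.2 0 0 0 0 0 0; 0.2 0 0 0 0 0 0; 0.2 0 0 0 0 0 0; 0.2 0 0 0 0 0 0; 0.2 0 0 0 0 0 0; 0.2 0 0 0 0 0 0; 0.2 0 0 0 0 0 0; 0.2 0 0 0 0 0 0' 60
```

```text
t: 4.63
position: [592.2, 87.6, 81.8]
eef_rot: [[0.882, 0.23, -0.411], [0.208, -0.973, -0.097], [-0.422, 0.0, -0.907]]
wrist_force: [0.7, -0.6, 0.5]
width: 0.556
gripper_force: 0.0
t: 5.3
position: [581.2, 85.1, 58.0]
eef_rot: [[0.882, 0.23, -0.411], [0.208, -0.973, -0.097], [-0.423, -0.0, -0.906]]
wrist_force: [0.4, -0.6, -0.4]
width: 0.56
gripper_force: 0.0
t: 5.97
position: [581.9, 85.1, 58.6]
eef_rot: [[0.883, 0.23, -0.41], [0.208, -0.973, -0.097], [-0.421, 0.0, -0.907]]
wrist_force: [2.3, 1.5, 3.6]
width: 0.267
gripper_force: 61.3
```

Run:
```python
from plan import *
from vis import tri
from cell import imaging
S=imaging.get_image('scene');T=imaging.get_image('top')
print('flask cap',tri([(S,(110+435/3,190+245/3)),(T,(120+92/2.5,110+460/2.5))]))
route((*rack('s1',130),1),(np.array([490,0,240]),down(49),1),(*board(68,0,150,85),1))
```

```text
flask cap [ 762.4    -103.6635  167.3111]
t 6.07 [581.8686  85.1248  58.5851] q [-0. 41. 75. -6. 89. 78.] F [2.8 0.4 3.9]
[-0.0006  0.     -0.126 ] [ 0.     -0.0016 -0.0004] -> world [633.  97. 173.]
[-0.1747  0.0617  0.0077] [-0.1359  0.422  -0.613 ] -> world [490.   0. 240.]
[-0.1665  0.1828  0.078 ] [ 0.     -0.     -0.6283] -> world [ 519. -246.  162.]
```

```bash
python3 -m inch '0.2 0 0 -0.005 0 0 0; 0.2 0 0 -0.015 0 0 0; 0.2 0 0 -0.03 0 0 0; 0.2 0 0 -0.05 0 0 0; 0.2 0 0 -0.075 0 0 0; 0.2 0 0 -0.1 0 0 0; 0.2 0 0 -0.118 0 0 0; 0.2 0 0 -0.126 0 0 0'
python3 -m inch '0.2 -0.015 0.005 0 -0.01 0.04 -0.06; 0.2 -0.04 0.014 0.002 -0.03 0.1 -0.14; 0.2 -0.07 0.025 0.003 -0.05 0.16 -0.23; 0.2 -0.1 0.035 0.004 -0.075 0.23 -0.335; 0.2 -0.13 0.046 0.006 -0.1 0.3 -0.44; 0.2 -0.155 0.055 0.007 -0.12 0.36 -0.53; 0.2 -0.17 0.06 0.008 -0.136 0.422 -0.613; 0.2 -0.175 0.062 0.008 -0.136 0.422 -0.613'
python3 -m inch '0.2 -0.015 0.015 0 0 0 -0.06; 0.2 -0.04 0.044 0.01 0 0 -0.15; 0.2 -0.068 0.075 0.025 0 0 -0.25; 0.2 -0.096 0.105 0.04 0 0 -0.35; 0.2 -0.122 0.134 0.055 0 0 -0.45; 0.2 -0.145 0.16 0.068 0 0 -0.54; 0.2 -0.16 0.176 0.075 0 0 -0.61; 0.2 -0.1665 0.183 0.078 0 0 -0.628'
python3 -m inch '0.2 0 0 0 0 0 0; 0.2 0 0 0 0 0 0; 0.2 0 0 0 0 0 0; 0.2 0 0 0 0 0 0; 0.2 0 0 0 0 0 0; 0.2 0 0 0 0 0 0; 0.2 0 0 0 0 0 0; 0.2 0 0 0 0 0 0'
python3 - <<'E'
from plan import *
from vis import *
from cell import imaging
import pickle
S=imaging.get_image('scene');T=imaging.get_image('top')
pickle.dump((S,T),open('pics/a.pkl','wb'))
route((*board(68,0,70,85),1),(*board(68,0,28,85),1))
for n_,im,x0,y0 in(('scene',S,110,150),('top',T,250,180)): 
    cv2.imwrite(f'pics/b_{n_}.png',cv2.resize(im['frame'][y0:y0+140,x0:x0+190,::-1],None,fx=4,fy=4,interpolation=2))
E
```

```text
t: 6.73
position: [634.9, 97.5, 175.6]
eef_rot: [[0.884, 0.23, -0.407], [0.208, -0.973, -0.097], [-0.419, 0.001, -0.908]]
wrist_force: [0.3, 0.2, -1.7]
width: 0.262
gripper_force: 60.7
t: 7.4
position: [486.5, -1.2, 239.4]
eef_rot: [[0.655, 0.756, 0.002], [0.756, -0.655, 0.001], [0.002, 0.001, -1.0]]
wrist_force: [1.7, -0.7, -1.6]
width: 0.27
gripper_force: 60.7
t: 8.07
position: [517.5, -248.9, 158.1]
eef_rot: [[0.089, 0.996, -0.004], [0.996, -0.089, 0.002], [0.001, -0.004, -1.0]]
wrist_force: [0.1, 0.1, -0.6]
width: 0.267
gripper_force: 60.6
t: 8.73
position: [518.6, -245.6, 161.4]
eef_rot: [[0.087, 0.996, 0.001], [0.996, -0.087, -0.0], [-0.0, 0.001, -1.0]]
wrist_force: [-0.5, -0.0, -1.6]
width: 0.26
gripper_force: 60.6
t 8.83 [ 518.5517 -245.8208  161.2134] q [-37.  14.  96.   0.  70. -32.] F [-0.5  0.1 -0.8]
[0.0002 0.0001 0.0792] [ 0.0005  0.0001 -0.0005] -> world [ 519. -246.   82.]
[-0.     0.     0.042] [-0. -0.  0.] -> world [ 519. -246.   40.]
```

View pics/b_scene.png

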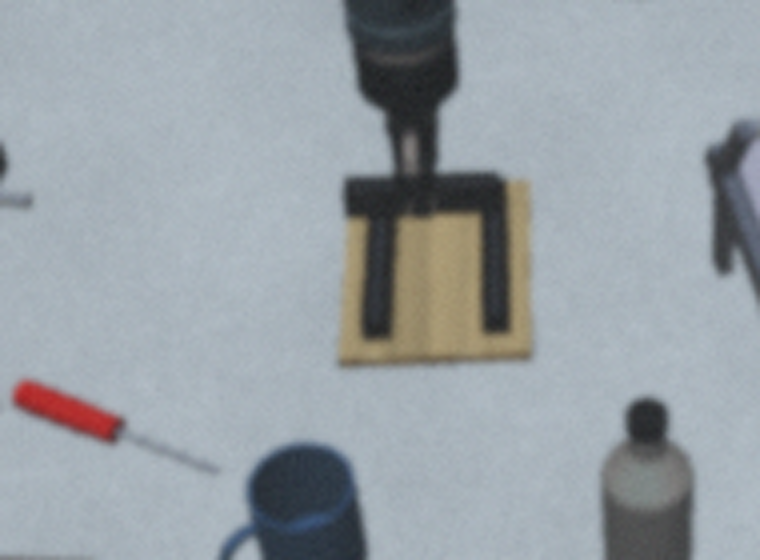

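Run:
```python
from plan import *
from vis import *
import pickle
S,T=pickle.load(open('pics/a.pkl','rb'))
a=np.radians(BY);bx=np.array([np.cos(a),np.sin(a),0]);by=np.array([-np.sin(a),np.cos(a),0])
outs=[]
for im,x0,y0 in((S,110,150),(T,250,180)):
    v=cv2.resize(im['frame'][y0:y0+140,x0:x0+190,::-1],None,fx=4,fy=4,interpolation=2)[:400,:]
    for C,yaw,L in [(np.array([518.6,-245.7,161.4-4+12]),85,120),(BC+48*by+[0,0,12],-5,160),(BC-48*by+[0,0,12],-5,160)]:
        h=cv2.convexHull(((project(im,box(C,railrot(yaw,0),L))-[x0,y0]+.5)*4).astype(np.float32))
        cv2.polylines(v,[np.round(h).astype(int)],True,(0,0,255),1)
    outs.append(cv2.resize(v[:,200:600] if im is S else v[:,200:600],None,fx=1,fy=1))
cv2.imwrite('pics/ov1.png',np.hstack(outs))
```

```text
(no output)
```

View pics/ov1.png

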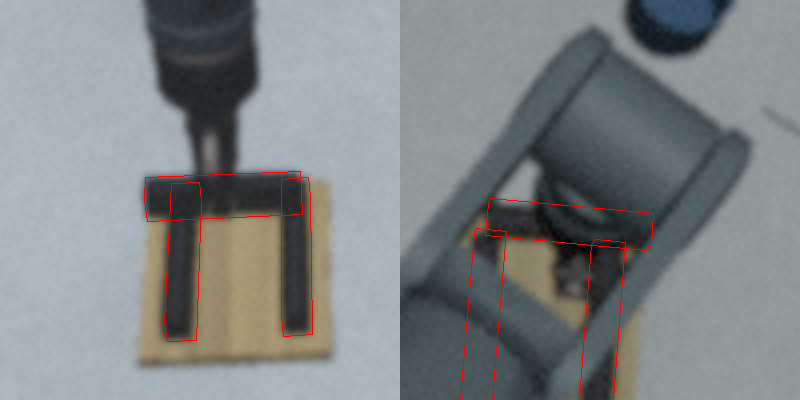

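The overlay puts the held rail and base rails within about 1–2 px of each other (roughly 1 mm), sharing the same camera bias. Now the descent.

```bash
python3 -m inch '0.2 0 0 0.01 0 0 0; 0.2 0 0 0.025 0 0 0; 0.2 -0.001 0 0.042 0 0 0; 0.2 -0.001 0 0.06 0 0 0; 0.2 -0.001 0 0.076 0 0 0; 0.2 -0.001 0 0.09 0 0 0; 0.2 -0.001 0 0.101 0 0 0; 0.2 -0.001 0 0.108 0 0 0'
python3 -m inch '0.2 0 0 0.003 0 0 0; 0.2 0 0 0.005 0 0 0; 0.2 0 0 0.007 0 0 0; 0.2 0 0 0.008 0 0 0; 0.2 0 0 0.009 0 0 0; 0.2 0 0 0.01 0 0 0; 0.2 0 0 0.01 0 0 0; 0.2 0 0 0.01 0 0 0'
```

```text
t: 9.5
position: [517.5, -246.4, 51.0]
eef_rot: [[0.088, 0.996, -0.002], [0.996, -0.088, 0.001], [0.001, -0.002, -1.0]]
wrist_force: [-0.2, 0.5, -1.5]
width: 0.267
gripper_force: 60.7
t: 10.17
position: [518.6, -247.0, 43.3]
eef_rot: [[0.088, 0.996, 0.001], [0.996, -0.088, -0.0], [-0.0, 0.001, -1.0]]
wrist_force: [-0.5, -0.8, -1.2]
width: 0.269
gripper_force: 60.7
```

```bash
python3 -m inch '0.2 0 0 0.0005 0 0 0; 0.2 0 0 0.001 0 0 0; 0.2 0 0 0.0015 0 0 0; 0.2 0 0 0.002 0 0 0; 0.2 0 0 0.0025 0 0 0; 0.2 0 0 0.003 0 0 0; 0.2 0 0 0.003 0 0 0; 0.2 0 0 0.003 0 0 0'
python3 -m inch '0.2 0 0 0.0005 0 0 0; 0.2 0 0 0.001 0 0 0; 0.2 0 0 0.001 0 0 0; 0.2 0 0 0.0015 0 0 0; 0.2 0 0 0.0015 0 0 0; 0.2 0 0 0.002 0 0 0; 0.2 0 0 0.002 0 0 0; 0.2 0 0 0.002 0 0 0'
```

```text
t: 10.83
position: [518.4, -247.0, 40.0]
eef_rot: [[0.088, 0.996, 0.0], [0.996, -0.088, 0.0], [0.0, 0.0, -1.0]]
wrist_force: [0.6, -0.4, -1.5]
width: 0.267
gripper_force: 60.7
t: 11.5
position: [518.6, -247.1, 39.4]
eef_rot: [[0.088, 0.996, 0.0], [0.996, -0.088, -0.0], [-0.0, 0.0, -1.0]]
wrist_force: [-4.7, 3.3, 11.5]
width: 0.266
gripper_force: 62.5
```

```bash
python3 -m inch '0.5 0 0 -0.0005 0 0 0; 0.5 0 0 -0.0005 0 0 0; 0.5 0 0 -0.0005 0 0 0; 0.5 0 0 -0.0005 0 0 0; 0.5 0 0 -0.0005 0 0 0; 0.5 0 0 -0.005 0 0 0; 0.5 0 0 -0.015 0 0 0; 0.5 0 0 -0.03 0 0 0'
python3 -m inch '0.56 0 0 -0.03 0 0 0; 0.56 0 0 -0.06 0 0 0; 0.56 0 0 -0.09 0 0 0; 0.56 0 0 -0.11 0 0 0; 0.56 0 0 -0.13 0 0 0; 0.56 0 0 -0.145 0 0 0; 0.56 0 0 -0.15 0 0 0; 0.56 0 0 -0.15 0 0 0'
python3 - <<'E'
from plan import *
P,M=rack('s2',130)
route((np.array([500,0,270]),down(47),1),(P+[0,0,50],down(13.3),1),(P,M,1),(*rack('s2',30),1),(*rack('s2',4),1))
E
```

```text
t: 12.17
position: [517.6, -246.4, 67.7]
eef_rot: [[0.088, 0.996, -0.002], [0.996, -0.088, 0.002], [0.001, -0.002, -1.0]]
wrist_force: [-0.0, 0.5, -0.1]
width: 0.498
gripper_force: 0.0
t: 12.83
position: [519.3, -247.6, 220.5]
eef_rot: [[0.088, 0.996, 0.004], [0.996, -0.088, -0.003], [-0.002, 0.004, -1.0]]
wrist_force: [0.5, 0.2, -0.4]
width: 0.56
gripper_force: 0.0
t 12.83 [ 519.2503 -247.5829  220.4529] q [-37.  11.  93.   0.  76. -32.] F [ 0.5  0.2 -0.4]
[ 0.2448 -0.0407 -0.0502] [0.0044 0.0009 0.6626] -> world [500.   0. 270.]
[ 0.2659 -0.1239  0.0469] [0.     0.     0.5882] -> world [591. 279. 223.]
[-0.    0.    0.05] [ 0.     -0.4363 -0.    ] -> world [591. 279. 173.]
[-0.  -0.   0.1] [-0. -0.  0.] -> world [550. 269.  83.]
[ 0.    -0.     0.026] [0. 0. 0.] -> world [539. 267.  59.]
```

```bash
python3 -m inch '0.56 0.02 -0.003 -0.006 0 0 0.06; 0.56 0.055 -0.009 -0.015 0 0 0.15; 0.56 0.09 -0.015 -0.025 0 0 0.25; 0.56 0.125 -0.02 -0.033 0 0 0.35; 0.56 0.16 -0.026 -0.04 0 0 0.45; 0.56 0.195 -0.032 -0.046 0 0 0.55; 0.56 0.225 -0.037 -0.05 0 0 0.62; 0.56 0.245 -0.041 -0.05 0 0 0.663'
python3 -m inch '0.56 0.033 -0.016 0.004 0 0 0.08; 0.56 0.068 -0.032 0.01 0 0 0.17; 0.56 0.103 -0.048 0.018 0 0 0.26; 0.56 0.138 -0.064 0.026 0 0 0.35; 0.56 0.173 -0.081 0.033 0 0 0.44; 0.56 0.208 -0.097 0.039 0 0 0.52; 0.56 0.243 -0.113 0.044 0 0 0.58; 0.56 0.266 -0.124 0.047 0 0 0.588'
python3 -m inch '0.56 0 0 0.005 0 -0.06 0; 0.56 0 0 0.012 0 -0.14 0; 0.56 0 0 0.02 0 -0.22 0; 0.56 0 0 0.029 0 -0.3 0; 0.56 0 0 0.037 0 -0.36 0; 0.56 0 0 0.044 0 -0.41 0; 0.56 0 0 0.05 0 -0.436 0; 0.56 0 0 0.05 0 -0.436 0'
python3 -m inch '0.56 0 0 0.01 0 0 0; 0.56 0 0 0.025 0 0 0; 0.56 0 0 0.04 0 0 0; 0.56 0 0 0.055 0 0 0; 0.56 0 0 0.07 0 0 0; 0.56 0 0 0.082 0 0 0; 0.56 0 0 0.09 0 0 0; 0.56 0 0 0.09 0 0 0'
python3 - <<'E'
from plan import *
route((*rack('s2',4),1))
E
```

```text
t: 13.5
position: [498.3, 3.4, 267.8]
eef_rot: [[0.684, 0.73, -0.0], [0.73, -0.684, 0.001], [0.001, -0.001, -1.0]]
wrist_force: [0.6, -0.8, 0.2]
width: 0.561
gripper_force: 0.0
t: 14.17
position: [589.1, 282.8, 218.3]
eef_rot: [[0.974, 0.228, -0.003], [0.228, -0.974, -0.0], [-0.003, -0.001, -1.0]]
wrist_force: [-0.4, -0.3, 0.8]
width: 0.556
gripper_force: 0.0
t: 14.83
position: [588.7, 279.1, 166.3]
eef_rot: [[0.879, 0.229, -0.417], [0.207, -0.973, -0.099], [-0.429, 0.0, -0.903]]
wrist_force: [0.6, 1.2, -0.2]
width: 0.557
gripper_force: 0.0
t: 15.5
position: [551.1, 270.7, 87.9]
eef_rot: [[0.881, 0.23, -0.413], [0.208, -0.973, -0.098], [-0.425, 0.0, -0.905]]
wrist_force: [-0.3, -0.4, 0.7]
width: 0.559
gripper_force: 0.0
t 15.5 [551.0749 270.7066  87.9066] q [15. 41. 70.  1. 94. 91.] F [-0.3 -0.4  0.7]
[0.0007 0.0011 0.0316] [ 0.0002  0.0022 -0.0001] -> world [539. 267.  59.]
```

```bash
python3 -m inch '0.56 0 0.001 0.005 0 0 0; 0.56 0 0.001 0.011 0 0 0; 0.56 0 0.001 0.017 0 0 0; 0.56 0 0.001 0.023 0 0 0; 0.56 0 0.001 0.028 0 0 0; 0.56 0 0.001 0.031 0 0 0; 0.56 0 0.001 0.032 0 0 0; 0.56 0 0.001 0.032 0 0 0'
python3 -m inch '0.2 0 0 0 0 0 0; 0.2 0 0 0 0 0 0; 0.2 0 0 0 0 0 0; 0.2 0 0 0 0 0 0; 0.2 0 0 0 0 0 0; 0.2 0 0 0 0 0 0; 0.2 0 0 0 0 0 0; 0.2 0 0 0 0 0 0' 60
python3 - <<'E'
from plan import *
BC[1]-=.7
P,M=rack('s2',130)
route((P,M,1),(np.array([480,60,230]),down(49),1),(np.array([420,-150,200]),down(85),1),(*board(-68,0,90,85),1))
E
```

```text
t: 16.17
position: [539.8, 266.9, 60.1]
eef_rot: [[0.882, 0.23, -0.411], [0.208, -0.973, -0.097], [-0.422, 0.0, -0.906]]
wrist_force: [0.2, 0.2, 0.2]
width: 0.558
gripper_force: 0.0
t: 16.83
position: [540.7, 267.1, 61.0]
eef_rot: [[0.883, 0.23, -0.409], [0.208, -0.973, -0.097], [-0.421, 0.0, -0.907]]
wrist_force: [3.2, 0.4, 3.4]
width: 0.269
gripper_force: 61.9
t 16.83 [540.7112 267.0725  60.9794] q [15. 42. 73.  1. 90. 91.] F [3.2 0.4 3.4]
[-0.0005 -0.0001 -0.1234] [-0.0001 -0.0022 -0.0003] -> world [591. 279. 173.]
[-0.1673  0.1876  0.0153] [-0.1359  0.422  -0.613 ] -> world [480.  60. 230.]
[-0.1979  0.0925  0.03  ] [ 0.     -0.     -0.6283] -> world [ 420. -150.  200.]
[-0.0874 -0.0292  0.098 ] [-0. -0. -0.] -> world [ 383. -234.  102.]
```

```bash
python3 -m inch '0.2 0 0 -0.005 0 0 0; 0.2 0 0 -0.015 0 0 0; 0.2 0 0 -0.03 0 0 0; 0.2 0 0 -0.05 0 0 0; 0.2 0 0 -0.075 0 0 0; 0.2 0 0 -0.1 0 0 0; 0.2 0 0 -0.117 0 0 0; 0.2 0 0 -0.123 0 0 0'
python3 - <<'E'
from plan import *
BC[1]-=.7
route((np.array([600,150,240]),down(49),1),(np.array([450,-90,225]),down(70),1),(*board(-68,0,120,85),1))
E
```

```text
t: 17.5
position: [592.6, 279.3, 175.4]
eef_rot: [[0.884, 0.23, -0.407], [0.209, -0.973, -0.096], [-0.418, -0.0, -0.909]]
wrist_force: [0.6, -0.5, -0.8]
width: 0.263
gripper_force: 61.3
t 17.5 [592.621  279.3092 175.4148] q [ 15.  41.  60.   1. 104.  91.] F [ 0.6 -0.5 -0.8]
[-0.0474  0.1275 -0.0493] [-0.1343  0.4168 -0.6137] -> world [600. 150. 240.]
[-0.2795  0.0442  0.015 ] [-0.     -0.     -0.3665] -> world [450. -90. 225.]
[-0.1586 -0.0133  0.093 ] [ 0.      0.     -0.2618] -> world [ 383. -234.  132.]
```

```bash
python3 -m inch '0.2 -0.004 0.01 -0.004 -0.01 0.04 -0.06; 0.2 -0.01 0.028 -0.011 -0.03 0.1 -0.14; 0.2 -0.017 0.048 -0.019 -0.05 0.16 -0.23; 0.2 -0.026 0.07 -0.027 -0.075 0.23 -0.335; 0.2 -0.034 0.092 -0.035 -0.1 0.3 -0.44; 0.2 -0.041 0.11 -0.042 -0.12 0.36 -0.53; 0.2 -0.046 0.123 -0.047 -0.134 0.417 -0.613; 0.2 -0.047 0.1275 -0.049 -0.134 0.417 -0.613'
python3 -m inch '0.2 -0.015 0.003 0 0 0 -0.03; 0.2 -0.045 0.008 0 0 0 -0.07; 0.2 -0.08 0.013 0.003 0 0 -0.12; 0.2 -0.12 0.019 0.006 0 0 -0.17; 0.2 -0.16 0.026 0.009 0 0 -0.22; 0.2 -0.2 0.032 0.012 0 0 -0.27; 0.2 -0.24 0.038 0.014 0 0 -0.32; 0.2 -0.28 0.044 0.015 0 0 -0.366'
python3 -m inch '0.2 -0.035 -0.003 0.015 0 0 -0.04; 0.2 -0.065 -0.006 0.035 0 0 -0.08; 0.2 -0.09 -0.008 0.055 0 0 -0.12; 0.2 -0.112 -0.01 0.07 0 0 -0.16; 0.2 -0.132 -0.011 0.08 0 0 -0.2; 0.2 -0.147 -0.012 0.088 0 0 -0.24; 0.2 -0.156 -0.013 0.092 0 0 -0.262; 0.2 -0.1586 -0.013 0.093 0 0 -0.262'
python3 -m inch '0.2 0 0 0 0 0 0; 0.2 0 0 0 0 0 0; 0.2 0 0 0 0 0 0; 0.2 0 0 0 0 0 0; 0.2 0 0 0 0 0 0; 0.2 0 0 0 0 0 0; 0.2 0 0 0 0 0 0; 0.2 0 0 0 0 0 0'
cat > ov.py <<'E'
from plan import *
from vis import *
from cell import imaging
import sys
def overlay(name,held=None,placed=(),cam='scene',dx=0):
    S=imaging.get_image(cam); BC[1]-=.7
    a=np.radians(BY);bx=np.array([np.cos(a),np.sin(a),0]);by=np.array([-np.sin(a),np.cos(a),0])
    x0,y0=(125,160) if cam=='scene' else (270,200); f=6
    w,h=(125,95)
    v=cv2.resize(S['frame'][y0:y0+h,x0:x0+w,::-1],None,fx=f,fy=f,interpolation=2)
    B=[(BC+s_*48*by+[0,0,12],-5,160) for s_ in(1,-1)]
    for k in placed: B.append((BC+k[0]*bx+k[1]*by+[0,0,k[2]],k[3],k[4]))
    if held:
        st=ctrl.read_state(); B.append((np.array(st['position'])+[0,0,8],held[0],held[1]))
    for C,yaw,L in B:
        q=cv2.convexHull(((project(S,box(C,railrot(yaw,0),L))-[x0,y0]+.5)*f).astype(np.float32))
        cv2.polylines(v,[np.round(q).astype(int)],True,(0,0,255),1)
    cv2.imwrite(name,v)
E
python3 - <<'E'
from ov import *
overlay('pics/ov2.png',(85,120),[(68,0,36,85,120)])
route((*board(-68,0,35,85),1),(*board(-68,0,28,85),1))
E
```

```text
t: 18.17
position: [597.2, 147.5, 237.3]
eef_rot: [[0.655, 0.755, -0.003], [0.755, -0.655, -0.001], [-0.002, -0.002, -1.0]]
wrist_force: [0.5, 0.3, -1.3]
width: 0.266
gripper_force: 61.3
t: 18.83
position: [446.0, -90.8, 221.1]
eef_rot: [[0.342, 0.94, -0.008], [0.94, -0.342, 0.0], [-0.002, -0.008, -1.0]]
wrist_force: [0.7, -0.1, -0.2]
width: 0.264
gripper_force: 61.2
t: 19.5
position: [379.5, -235.1, 128.0]
eef_rot: [[0.091, 0.996, -0.008], [0.996, -0.091, 0.002], [0.001, -0.008, -1.0]]
wrist_force: [0.3, 0.1, -1.1]
width: 0.266
gripper_force: 61.2
t: 20.17
position: [380.9, -234.9, 129.7]
eef_rot: [[0.088, 0.996, -0.004], [0.996, -0.088, -0.001], [-0.002, -0.004, -1.0]]
wrist_force: [-0.1, 1.2, -2.0]
width: 0.266
gripper_force: 61.2
t 20.22 [ 380.8486 -234.8883  129.6939] q [-47.   1. 115.  -0.  64. -42.] F [-0.2  0.2 -1.8]
[0.0007 0.0027 0.0827] [-0.0043  0.0015 -0.0008] -> world [ 383. -234.   47.]
[-0.    -0.     0.007] [ 0. -0.  0.] -> world [ 383. -234.   40.]
```

View pics/ov2.png

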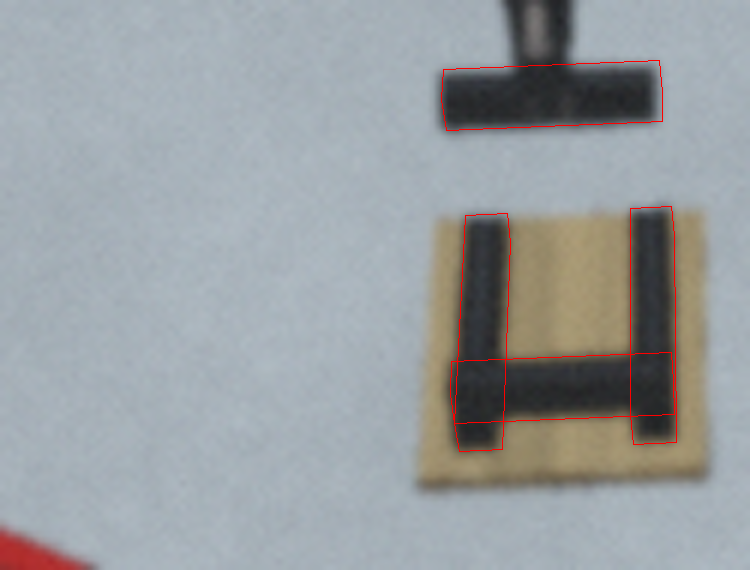

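Held and placed rails match the model within about 2 px (1 mm). I'll descend with small corrections.

```bash
python3 -m inch '0.2 0.0017 0.0027 0.01 -0.004 0.0015 0; 0.2 0.0017 0.0027 0.022 -0.004 0.0015 0; 0.2 0.0017 0.0027 0.036 -0.004 0.0015 0; 0.2 0.0017 0.0027 0.05 -0.004 0.0015 0; 0.2 0.0017 0.0027 0.062 -0.004 0.0015 0; 0.2 0.0017 0.0027 0.072 -0.004 0.0015 0; 0.2 0.0017 0.0027 0.079 -0.004 0.0015 0; 0.2 0.0017 0.0027 0.083 -0.004 0.0015 0'
python3 -m inch '0.2 0 0 0.001 0 0 0; 0.2 0 0 0.002 0 0 0; 0.2 0 0 0.0025 0 0 0; 0.2 0 0 0.003 0 0 0; 0.2 0 0 0.0035 0 0 0; 0.2 0 0 0.004 0 0 0; 0.2 0 0 0.004 0 0 0; 0.2 0 0 0.004 0 0 0'
```

```text
t: 20.88
position: [382.9, -233.3, 45.8]
eef_rot: [[0.088, 0.996, -0.001], [0.996, -0.088, 0.001], [0.001, -0.001, -1.0]]
wrist_force: [0.1, 0.5, -0.9]
width: 0.269
gripper_force: 61.2
t: 21.55
position: [383.4, -233.8, 42.8]
eef_rot: [[0.088, 0.996, 0.0], [0.996, -0.088, -0.0], [-0.0, 0.0, -1.0]]
wrist_force: [0.1, -0.0, -0.1]
width: 0.263
gripper_force: 61.3
```

```bash
python3 -m inch '0.2 0 0 0.0003 0 0 0; 0.2 0 0 0.0006 0 0 0; 0.2 0 0 0.0009 0 0 0; 0.2 0 0 0.0012 0 0 0; 0.2 0 0 0.0015 0 0 0; 0.2 0 0 0.0015 0 0 0; 0.2 0 0 0.0015 0 0 0; 0.2 0 0 0.0015 0 0 0'
```

```text
t: 22.22
position: [383.5, -233.8, 42.7]
eef_rot: [[0.088, 0.996, -0.001], [0.996, -0.088, 0.0], [0.0, -0.001, -1.0]]
wrist_force: [-5.5, 4.9, 20.0]
width: 0.261
gripper_force: 64.0
```

```bash
python3 -m inch '0.2 0 0 -0.001 0 0 0; 0.2 0 0 -0.001 0 0 0; 0.5 0 0 -0.001 0 0 0; 0.5 0 0 -0.001 0 0 0; 0.5 0 0 -0.001 0 0 0; 0.5 0 0 -0.001 0 0 0; 0.5 0 0 -0.01 0 0 0; 0.5 0 0 -0.025 0 0 0'
python3 -m inch '0.56 0 0 -0.03 0 0 0; 0.56 0 0 -0.06 0 0 0; 0.56 0 0 -0.09 0 0 0; 0.56 0 0 -0.12 0 0 0; 0.56 0 0 -0.145 0 0 0; 0.56 0 0 -0.165 0 0 0; 0.56 0 0 -0.175 0 0 0; 0.56 0 0 -0.18 0 0 0'
python3 - <<'E'
from plan import *
P,M=rack('l1',130)
route((np.array([440,-80,270]),down(50),1),(P+[0,0,60],down(13.3),1),(P,M,1),(*rack('l1',40),1))
E
```

```text
t: 22.88
position: [382.2, -232.5, 65.3]
eef_rot: [[0.088, 0.996, -0.003], [0.996, -0.088, 0.003], [0.003, -0.003, -1.0]]
wrist_force: [1.0, 0.1, -0.4]
width: 0.496
gripper_force: 0.0
t: 23.55
position: [383.9, -234.1, 248.1]
eef_rot: [[0.088, 0.996, 0.002], [0.996, -0.088, -0.002], [-0.002, 0.002, -1.0]]
wrist_force: [-0.5, 0.3, -0.1]
width: 0.561
gripper_force: 0.0
t 23.55 [ 383.8873 -234.1486  248.1488] q [-47.  -7. 108.  -0.  79. -42.] F [-0.5  0.3 -0.1]
[ 0.1584  0.0424 -0.0221] [0.0026 0.0014 0.6101] -> world [440. -80. 270.]
[ 0.3011 -0.052   0.0284] [-0.      0.      0.6405] -> world [594. 184. 242.]
[0.   0.   0.06] [-0.     -0.4363 -0.    ] -> world [594. 184. 182.]
[0.   0.   0.09] [-0. -0.  0.] -> world [557. 175. 100.]
```

```bash
python3 -m inch '0.56 0.02 0.005 -0.003 0 0 0.08; 0.56 0.04 0.01 -0.006 0 0 0.16; 0.56 0.06 0.016 -0.009 0 0 0.24; 0.56 0.08 0.021 -0.012 0 0 0.32; 0.56 0.1 0.027 -0.015 0 0 0.4; 0.56 0.12 0.032 -0.018 0 0 0.48; 0.56 0.14 0.037 -0.02 0 0 0.56; 0.56 0.158 0.042 -0.022 0 0 0.61'
python3 -m inch '0.56 0.036 -0.006 0.003 0 0 0.08; 0.56 0.075 -0.013 0.006 0 0 0.17; 0.56 0.115 -0.02 0.01 0 0 0.26; 0.56 0.155 -0.027 0.014 0 0 0.35; 0.56 0.195 -0.034 0.018 0 0 0.44; 0.56 0.235 -0.041 0.022 0 0 0.53; 0.56 0.272 -0.047 0.026 0 0 0.61; 0.56 0.301 -0.052 0.028 0 0 0.6405'
python3 -m inch '0.56 0 0 0.005 0 -0.06 0; 0.56 0 0 0.013 0 -0.14 0; 0.56 0 0 0.023 0 -0.22 0; 0.56 0 0 0.033 0 -0.3 0; 0.56 0 0 0.043 0 -0.36 0; 0.56 0 0 0.052 0 -0.41 0; 0.56 0 0 0.058 0 -0.436 0; 0.56 0 0 0.06 0 -0.436 0'
python3 -m inch '0.56 0 0 0.01 0 0 0; 0.56 0 0 0.025 0 0 0; 0.56 0 0 0.04 0 0 0; 0.56 0 0 0.055 0 0 0; 0.56 0 0 0.068 0 0 0; 0.56 0 0 0.08 0 0 0; 0.56 0 0 0.09 0 0 0; 0.56 0 0 0.09 0 0 0'
python3 - <<'E'
from plan import *
from vis import *
from cell import imaging
T=imaging.get_image('scene')
route((*rack('l1',4),1))
E
```

```text
t: 24.22
position: [438.6, -78.5, 266.8]
eef_rot: [[0.646, 0.763, -0.003], [0.763, -0.646, 0.001], [-0.001, -0.003, -1.0]]
wrist_force: [-0.5, -0.3, 0.3]
width: 0.56
gripper_force: 0.0
t: 24.88
position: [592.5, 186.7, 237.4]
eef_rot: [[0.974, 0.227, -0.004], [0.227, -0.974, 0.0], [-0.004, -0.001, -1.0]]
wrist_force: [0.7, -1.4, 0.7]
width: 0.56
gripper_force: 0.0
t: 25.55
position: [591.6, 183.8, 176.2]
eef_rot: [[0.879, 0.23, -0.417], [0.208, -0.973, -0.098], [-0.428, -0.001, -0.904]]
wrist_force: [-0.0, -0.6, -1.4]
width: 0.561
gripper_force: 0.0
t: 26.22
position: [553.7, 175.1, 96.7]
eef_rot: [[0.881, 0.23, -0.414], [0.208, -0.973, -0.097], [-0.425, -0.001, -0.905]]
wrist_force: [1.4, 0.4, -0.3]
width: 0.56
gripper_force: 0.0
t 26.27 [554.708  175.2203  97.7682] q [ 7. 37. 75. -3. 92. 84.] F [ 0.5  0.7 -0.8]
[0.0009 0.0004 0.0331] [-0.0004  0.0017  0.0002] -> world [542. 172.  67.]
```

```bash
python3 -m inch '0.56 0.0005 0 0.005 0 0 0; 0.56 0.0005 0 0.011 0 0 0; 0.56 0.0005 0 0.017 0 0 0; 0.56 0.0005 0 0.023 0 0 0; 0.56 0.0005 0 0.029 0 0 0; 0.56 0.0005 0 0.032 0 0 0; 0.56 0.0005 0 0.034 0 0 0; 0.56 0.0005 0 0.034 0 0 0'
python3 -m inch '0.2 0 0 0 0 0 0; 0.2 0 0 0 0 0 0; 0.2 0 0 0 0 0 0; 0.2 0 0 0 0 0 0; 0.2 0 0 0 0 0 0; 0.2 0 0 0 0 0 0; 0.2 0 0 0 0 0 0; 0.2 0 0 0 0 0 0' 60
python3 -m inch '0.2 0 0 -0.005 0 0 0; 0.2 0 0 -0.015 0 0 0; 0.2 0 0 -0.03 0 0 0; 0.2 0 0 -0.05 0 0 0; 0.2 0 0 -0.075 0 0 0; 0.2 0 0 -0.1 0 0 0; 0.2 0 0 -0.12 0 0 0; 0.2 0 0 -0.13 0 0 0'
python3 - <<'E'
from plan import *
BC[1]-=.7
route((np.array([585,110,245]),down(6),1),(np.array([500,-100,235]),down(-5),1),(*board(0,48,140,-5),1))
E
```

```text
t: 26.93
position: [541.7, 172.1, 67.0]
eef_rot: [[0.882, 0.23, -0.412], [0.209, -0.973, -0.097], [-0.424, -0.0, -0.906]]
wrist_force: [-0.8, 0.3, 0.2]
width: 0.561
gripper_force: 0.0
t: 27.6
position: [542.9, 172.2, 68.0]
eef_rot: [[0.883, 0.23, -0.41], [0.209, -0.973, -0.097], [-0.421, -0.0, -0.907]]
wrist_force: [2.4, 0.3, 3.8]
width: 0.265
gripper_force: 61.8
t: 28.27
position: [597.3, 185.1, 188.3]
eef_rot: [[0.883, 0.23, -0.408], [0.209, -0.973, -0.097], [-0.419, 0.0, -0.908]]
wrist_force: [0.7, 0.4, -1.3]
width: 0.261
gripper_force: 61.1
t 28.27 [597.3056 185.0854 188.3155] q [  8.  37.  65.  -2. 103.  84.] F [ 0.7  0.4 -1.3]
[-0.0503  0.0702 -0.0392] [0.0276 0.4323 0.1254] -> world [585. 110. 245.]
[-0.1065  0.2     0.01  ] [0.    0.    0.192] -> world [ 500. -100.  235.]
[-0.0366  0.0961  0.083 ] [-0. -0. -0.] -> world [ 455. -193.  152.]
```

```bash
python3 -m inch '0.2 -0.004 0.005 -0.004 0.002 0.04 0.01; 0.2 -0.01 0.014 -0.01 0.005 0.1 0.03; 0.2 -0.018 0.025 -0.017 0.01 0.17 0.05; 0.2 -0.027 0.037 -0.024 0.015 0.25 0.07; 0.2 -0.036 0.05 -0.03 0.02 0.33 0.09; 0.2 -0.043 0.06 -0.035 0.024 0.39 0.11; 0.2 -0.049 0.068 -0.038 0.0275 0.425 0.122; 0.2 -0.05 0.07 -0.039 0.0275 0.432 0.125'
python3 -m inch '0.2 -0.008 0.015 0 0 0 0.02; 0.2 -0.022 0.04 0.001 0 0 0.05; 0.2 -0.037 0.07 0.003 0 0 0.08; 0.2 -0.053 0.1 0.005 0 0 0.11; 0.2 -0.069 0.13 0.007 0 0 0.14; 0.2 -0.085 0.16 0.009 0 0 0.17; 0.2 -0.098 0.185 0.01 0 0 0.19; 0.2 -0.1065 0.2 0.01 0 0 0.192'
python3 -m inch '0.2 -0.004 0.01 0.008 0 0 0; 0.2 -0.01 0.025 0.02 0 0 0; 0.2 -0.017 0.043 0.035 0 0 0; 0.2 -0.024 0.062 0.052 0 0 0; 0.2 -0.03 0.078 0.066 0 0 0; 0.2 -0.034 0.09 0.076 0 0 0; 0.2 -0.037 0.096 0.083 0 0 0; 0.2 -0.037 0.096 0.083 0 0 0'
python3 -m inch '0.2 0 0 0 0 0 0; 0.2 0 0 0 0 0 0; 0.2 0 0 0 0 0 0; 0.2 0 0 0 0 0 0; 0.2 0 0 0 0 0 0; 0.2 0 0 0 0 0 0; 0.2 0 0 0 0 0 0; 0.2 0 0 0 0 0 0'
python3 - <<'E'
from ov import *
overlay('pics/ov3.png',(-5,160),[(68,0,36,85,120),(-68,0,36,85,120)])
route((*board(0,48,60,-5),1),(*board(0,48,54,-5),1))
E
```

```text
t: 28.93
position: [582.5, 108.7, 242.8]
eef_rot: [[0.995, 0.103, -0.002], [0.103, -0.995, -0.001], [-0.002, 0.001, -1.0]]
wrist_force: [0.9, 0.6, -1.1]
width: 0.266
gripper_force: 61.1
t: 29.6
position: [497.2, -102.0, 231.1]
eef_rot: [[0.996, -0.089, -0.007], [-0.089, -0.996, 0.0], [-0.007, 0.001, -1.0]]
wrist_force: [0.5, -0.1, -0.6]
width: 0.268
gripper_force: 61.1
t: 30.27
position: [451.7, -192.1, 147.0]
eef_rot: [[0.996, -0.088, -0.008], [-0.088, -0.996, 0.002], [-0.008, -0.002, -1.0]]
wrist_force: [0.0, 0.0, -0.9]
width: 0.269
gripper_force: 61.1
t: 30.93
position: [453.3, -192.5, 149.5]
eef_rot: [[0.996, -0.087, -0.004], [-0.087, -0.996, -0.001], [-0.004, 0.001, -1.0]]
wrist_force: [0.1, 0.6, -1.7]
width: 0.265
gripper_force: 61.1
t 30.98 [ 453.2475 -192.5359  149.5054] q [-37.   5. 108.  -0.  67.  58.] F [ 0.2  0.7 -1. ]
[ 0.0022 -0.0002  0.0775] [0.001  0.0035 0.0004] -> world [ 455. -193.   72.]
[-0.     0.     0.006] [-0. -0.  0.] -> world [ 455. -193.   66.]
```

View pics/ov3.png

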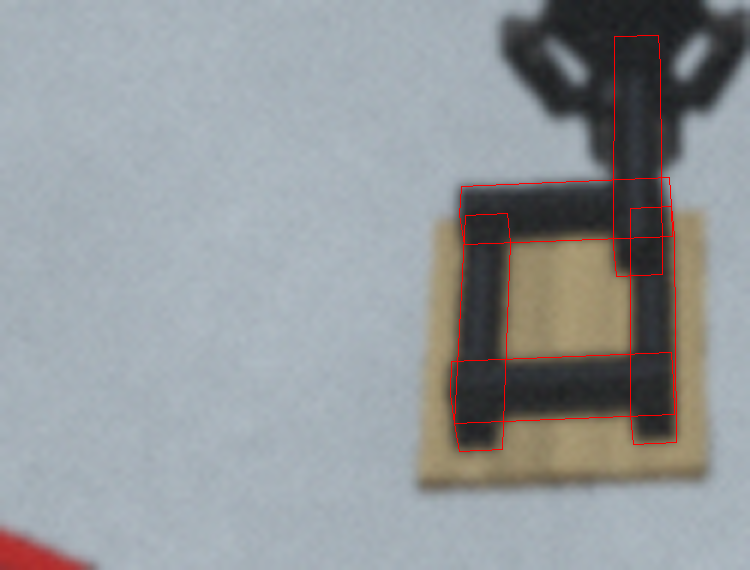

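Both shorts sit on their outlines and the held long rail matches too, so I'll lower it.

```bash
python3 -m inch '0.2 0.001 0 0.01 0 0.0035 0; 0.2 0.0022 0 0.022 0 0.0035 0; 0.2 0.0022 0 0.036 0 0.0035 0; 0.2 0.0022 0 0.05 0 0.0035 0; 0.2 0.0022 0 0.061 0 0.0035 0; 0.2 0.0022 0 0.07 0 0.0035 0; 0.2 0.0022 0 0.076 0 0.0035 0; 0.2 0.0022 0 0.08 0 0.0035 0'
python3 -m inch '0.2 0 0 0.0005 0 0 0; 0.2 0 0 0.001 0 0 0; 0.2 0 0 0.0015 0 0 0; 0.2 0 0 0.002 0 0 0; 0.2 0 0 0.0025 0 0 0; 0.2 0 0 0.003 0 0 0; 0.2 0 0 0.003 0 0 0; 0.2 0 0 0.003 0 0 0'
```

```text
t: 31.65
position: [454.8, -192.6, 68.5]
eef_rot: [[0.996, -0.087, -0.001], [-0.087, -0.996, -0.0], [-0.001, 0.0, -1.0]]
wrist_force: [-0.3, -0.1, -1.8]
width: 0.263
gripper_force: 61.1
t: 32.32
position: [455.1, -192.8, 66.5]
eef_rot: [[0.996, -0.087, -0.0], [-0.087, -0.996, -0.001], [-0.0, 0.001, -1.0]]
wrist_force: [-0.1, 0.1, -2.1]
width: 0.267
gripper_force: 61.1
```

```bash
python3 -m inch '0.2 0 0 0.0003 0 0 0; 0.2 0 0 0.0006 0 0 0; 0.2 0 0 0.0009 0 0 0; 0.2 0 0 0.0012 0 0 0; 0.2 0 0 0.0015 0 0 0; 0.2 0 0 0.0018 0 0 0; 0.2 0 0 0.0018 0 0 0; 0.2 0 0 0.0018 0 0 0'
```

```text
t: 32.98
position: [455.1, -192.8, 64.6]
eef_rot: [[0.996, -0.087, -0.0], [-0.087, -0.996, -0.001], [-0.0, 0.001, -1.0]]
wrist_force: [-0.4, 0.5, -0.3]
width: 0.266
gripper_force: 61.2
```

```bash
python3 -m inch '0.2 0 0 0.0002 0 0 0; 0.2 0 0 0.0004 0 0 0; 0.2 0 0 0.0006 0 0 0; 0.2 0 0 0.0008 0 0 0; 0.2 0 0 0.001 0 0 0; 0.2 0 0 0.001 0 0 0; 0.2 0 0 0.001 0 0 0; 0.2 0 0 0.001 0 0 0'
```

```text
t: 33.65
position: [455.1, -192.8, 64.6]
eef_rot: [[0.996, -0.087, -0.0], [-0.087, -0.996, -0.001], [-0.0, 0.001, -1.0]]
wrist_force: [-4.7, 2.5, 10.3]
width: 0.266
gripper_force: 62.7
```

Contact. Release, rise and head for the last rail.

```bash
python3 -m inch '0.2 0 0 -0.0007 0 0 0; 0.5 0 0 -0.0007 0 0 0; 0.5 0 0 -0.0007 0 0 0; 0.5 0 0 -0.0007 0 0 0; 0.5 0 0 -0.0007 0 0 0; 0.5 0 0 -0.0007 0 0 0; 0.5 0 0 -0.01 0 0 0; 0.5 0 0 -0.025 0 0 0'
python3 -m inch '0.56 0 0 -0.03 0 0 0; 0.56 0 0 -0.06 0 0 0; 0.56 0 0 -0.09 0 0 0; 0.56 0 0 -0.12 0 0 0; 0.56 0 0 -0.145 0 0 0; 0.56 0 0 -0.165 0 0 0; 0.56 0 0 -0.175 0 0 0; 0.56 0 0 -0.18 0 0 0'
python3 - <<'E'
from plan import *
P,M=rack('l2',130)
route((np.array([510,70,280]),down(5),1),(P+[0,0,70],down(13.3),1),(P,M,1),(*rack('l2',40),1))
E
```

```text
t: 34.32
position: [453.9, -192.0, 87.8]
eef_rot: [[0.996, -0.087, -0.003], [-0.087, -0.996, 0.001], [-0.003, -0.001, -1.0]]
wrist_force: [-0.0, -0.6, -0.2]
width: 0.497
gripper_force: 0.0
t: 34.98
position: [455.8, -193.0, 270.9]
eef_rot: [[0.996, -0.087, 0.003], [-0.087, -0.996, -0.003], [0.003, 0.003, -1.0]]
wrist_force: [-0.1, 0.4, -0.0]
width: 0.561
gripper_force: 0.0
t 34.98 [ 455.7875 -193.0479  270.8623] q [-37.  -2. 101.  -0.  81.  58.] F [-0.1  0.4 -0. ]
[ 0.0312 -0.2667 -0.0098] [ 0.003  -0.0026 -0.1741] -> world [510.  70. 280.]
[ 0.0658 -0.2939  0.0284] [-0.      0.     -0.1449] -> world [550. 368. 252.]
[-0.   -0.    0.07] [ 0.     -0.4363 -0.    ] -> world [550. 368. 182.]
[ 0.   -0.    0.09] [-0. -0.  0.] -> world [513. 360. 100.]
```

```bash
python3 -m inch '0.56 0.002 -0.018 0 0 0 -0.01; 0.56 0.006 -0.05 -0.001 0 0 -0.03; 0.56 0.01 -0.088 -0.003 0 0 -0.06; 0.56 0.015 -0.126 -0.005 0 0 -0.09; 0.56 0.019 -0.164 -0.007 0 0 -0.12; 0.56 0.024 -0.203 -0.008 0 0 -0.15; 0.56 0.028 -0.24 -0.009 0.003 -0.0026 -0.17; 0.56 0.031 -0.267 -0.01 0.003 -0.0026 -0.174'
python3 -m inch '0.56 0.008 -0.036 0.003 0 0 -0.02; 0.56 0.016 -0.074 0.007 0 0 -0.04; 0.56 0.025 -0.113 0.011 0 0 -0.06; 0.56 0.034 -0.152 0.015 0 0 -0.08; 0.56 0.043 -0.191 0.019 0 0 -0.1; 0.56 0.051 -0.229 0.023 0 0 -0.12; 0.56 0.06 -0.266 0.026 0 0 -0.14; 0.56 0.066 -0.294 0.028 0 0 -0.145'
python3 -m inch '0.56 0 0 0.005 0 -0.06 0; 0.56 0 0 0.015 0 -0.14 0; 0.56 0 0 0.027 0 -0.22 0; 0.56 0 0 0.039 0 -0.3 0; 0.56 0 0 0.051 0 -0.36 0; 0.56 0 0 0.061 0 -0.41 0; 0.56 0 0 0.068 0 -0.436 0; 0.56 0 0 0.07 0 -0.436 0'
python3 -m inch '0.56 0 0 0.01 0 0 0; 0.56 0 0 0.025 0 0 0; 0.56 0 0 0.04 0 0 0; 0.56 0 0 0.055 0 0 0; 0.56 0 0 0.068 0 0 0; 0.56 0 0 0.08 0 0 0; 0.56 0 0 0.09 0 0 0; 0.56 0 0 0.09 0 0 0'
python3 - <<'E'
from plan import *
from cell import imaging
T=imaging.get_image('scene')
route((*rack('l2',4),1))
E
```

```text
t: 35.65
position: [508.5, 73.6, 277.1]
eef_rot: [[0.996, 0.089, -0.005], [0.089, -0.996, 0.003], [-0.005, -0.004, -1.0]]
wrist_force: [0.6, 0.4, -0.5]
width: 0.556
gripper_force: 0.0
t: 36.32
position: [548.1, 372.0, 248.4]
eef_rot: [[0.973, 0.232, -0.006], [0.232, -0.973, 0.001], [-0.006, -0.003, -1.0]]
wrist_force: [0.6, -0.0, -0.2]
width: 0.561
gripper_force: 0.0
t: 36.98
position: [548.0, 368.5, 175.9]
eef_rot: [[0.878, 0.229, -0.421], [0.207, -0.973, -0.098], [-0.432, -0.001, -0.902]]
wrist_force: [-0.3, 0.3, -1.2]
width: 0.56
gripper_force: 0.0
t: 37.65
position: [509.8, 360.5, 97.4]
eef_rot: [[0.88, 0.23, -0.416], [0.209, -0.973, -0.097], [-0.427, -0.002, -0.904]]
wrist_force: [-0.2, -0.9, -0.7]
width: 0.559
gripper_force: 0.0
t 37.7 [510.8458 360.7062  98.5172] q [22. 41. 69.  4. 95. 98.] F [ 0.4 -0.4  0.4]
[0.0011 0.0015 0.0338] [-0.0021  0.0038  0.0012] -> world [498. 356.  67.]
```

```bash
python3 -m inch '0.56 0.001 0.0013 0.005 -0.001 0.003 0; 0.56 0.001 0.0013 0.011 -0.001 0.003 0; 0.56 0.001 0.0013 0.017 -0.001 0.003 0; 0.56 0.001 0.0013 0.023 -0.001 0.003 0; 0.56 0.001 0.0013 0.029 -0.001 0.003 0; 0.56 0.001 0.0013 0.032 -0.001 0.003 0; 0.56 0.001 0.0013 0.0345 -0.001 0.003 0; 0.56 0.001 0.0013 0.0345 -0.001 0.003 0'
python3 -m inch '0.2 0 0 0 0 0 0; 0.2 0 0 0 0 0 0; 0.2 0 0 0 0 0 0; 0.2 0 0 0 0 0 0; 0.2 0 0 0 0 0 0; 0.2 0 0 0 0 0 0; 0.2 0 0 0 0 0 0; 0.2 0 0 0 0 0 0' 60
python3 -m inch '0.2 0 0 -0.005 0 0 0; 0.2 0 0 -0.015 0 0 0; 0.2 0 0 -0.03 0 0 0; 0.2 0 0 -0.05 0 0 0; 0.2 0 0 -0.075 0 0 0; 0.2 0 0 -0.1 0 0 0; 0.2 0 0 -0.12 0 0 0; 0.2 0 0 -0.13 0 0 0'
python3 - <<'E'
from plan import *
BC[1]-=.7
route((np.array([570,260,260]),down(6),1),(np.array([520,-30,260]),down(-5),1),(*board(0,-48,165,-5),1))
E
```

```text
t: 38.37
position: [498.2, 356.5, 67.1]
eef_rot: [[0.882, 0.23, -0.412], [0.21, -0.973, -0.096], [-0.423, -0.002, -0.906]]
wrist_force: [-0.1, 0.3, -0.5]
width: 0.559
gripper_force: 0.0
t: 39.03
position: [499.4, 356.8, 68.2]
eef_rot: [[0.883, 0.23, -0.409], [0.21, -0.973, -0.095], [-0.42, -0.002, -0.907]]
wrist_force: [3.0, 0.2, 3.1]
width: 0.267
gripper_force: 61.8
t: 39.7
position: [553.9, 369.5, 188.8]
eef_rot: [[0.884, 0.23, -0.408], [0.21, -0.973, -0.094], [-0.418, -0.002, -0.908]]
wrist_force: [1.2, 0.3, -1.4]
width: 0.267
gripper_force: 61.2
t 39.7 [553.8758 369.4976 188.8268] q [ 22.  41.  58.   4. 105.  99.] F [ 1.2  0.3 -1.4]
[-0.0385  0.1101 -0.0609] [0.0252 0.4311 0.1262] -> world [570. 260. 260.]
[-0.08    0.2832 -0.    ] [-0.    -0.     0.192] -> world [520. -30. 260.]
[-0.0504  0.2636  0.083 ] [ 0.  0. -0.] -> world [ 447. -288.  177.]
```

```bash
python3 -m inch '0.2 -0.003 0.008 -0.006 0.002 0.04 0.01; 0.2 -0.008 0.022 -0.015 0.005 0.1 0.03; 0.2 -0.014 0.04 -0.025 0.01 0.17 0.05; 0.2 -0.02 0.058 -0.035 0.014 0.25 0.07; 0.2 -0.027 0.078 -0.045 0.018 0.33 0.09; 0.2 -0.033 0.095 -0.054 0.022 0.39 0.11; 0.2 -0.038 0.107 -0.06 0.025 0.425 0.124; 0.2 -0.0385 0.11 -0.061 0.025 0.431 0.126'
python3 -m inch '0.2 -0.005 0.018 0 0 0 0.01; 0.2 -0.014 0.05 0 0 0 0.03; 0.2 -0.025 0.09 0 0 0 0.06; 0.2 -0.037 0.13 0 0 0 0.09; 0.2 -0.048 0.17 0 0 0 0.12; 0.2 -0.06 0.21 0 0 0 0.15; 0.2 -0.07 0.25 0 0 0 0.18; 0.2 -0.08 0.283 0 0 0 0.192'
python3 -m inch '0.2 -0.007 0.038 0.008 0 0 0; 0.2 -0.015 0.077 0.02 0 0 0; 0.2 -0.022 0.116 0.033 0 0 0; 0.2 -0.03 0.154 0.046 0 0 0; 0.2 -0.037 0.19 0.058 0 0 0; 0.2 -0.043 0.222 0.069 0 0 0; 0.2 -0.048 0.248 0.078 0 0 0; 0.2 -0.05 0.2636 0.083 0 0 0'
python3 -m inch '0.2 0 0 0 0 0 0; 0.2 0 0 0 0 0 0; 0.2 0 0 0 0 0 0; 0.2 0 0 0 0 0 0; 0.2 0 0 0 0 0 0; 0.2 0 0 0 0 0 0; 0.2 0 0 0 0 0 0; 0.2 0 0 0 0 0 0'
python3 - <<'E'
from ov import *
overlay('pics/ov4.png',(-5,160),[(68,0,36,85,120),(-68,0,36,85,120),(0,48,60,-5,160)])
route((*board(0,-48,60,-5),1),(*board(0,-48,54,-5),1))
E
```

```text
t: 40.37
position: [568.2, 258.2, 259.0]
eef_rot: [[0.995, 0.103, -0.001], [0.103, -0.995, -0.002], [-0.001, 0.001, -1.0]]
wrist_force: [0.6, 0.8, -1.2]
width: 0.264
gripper_force: 61.2
t: 41.03
position: [517.8, -31.9, 256.7]
eef_rot: [[0.996, -0.088, -0.006], [-0.088, -0.996, -0.001], [-0.006, 0.001, -1.0]]
wrist_force: [0.8, -0.1, -1.7]
width: 0.265
gripper_force: 61.2
t: 41.7
position: [444.1, -290.1, 173.0]
eef_rot: [[0.996, -0.089, -0.007], [-0.089, -0.996, 0.001], [-0.007, -0.001, -1.0]]
wrist_force: [0.4, -0.1, -1.4]
width: 0.266
gripper_force: 61.2
t: 42.37
position: [446.0, -288.1, 175.5]
eef_rot: [[0.996, -0.086, -0.003], [-0.086, -0.996, -0.002], [-0.003, 0.002, -1.0]]
wrist_force: [0.9, 0.3, -1.7]
width: 0.265
gripper_force: 61.2
t 42.42 [ 445.9182 -288.2257  175.4594] q [-46.   8. 101.  -0.  71.  49.] F [-0.7 -0.7 -1.5]
[ 0.0012 -0.0003  0.1035] [0.0021 0.0032 0.0009] -> world [ 447. -288.   72.]
[0.    0.    0.006] [-0.  0.  0.] -> world [ 447. -288.   66.]
```

View pics/ov4.png

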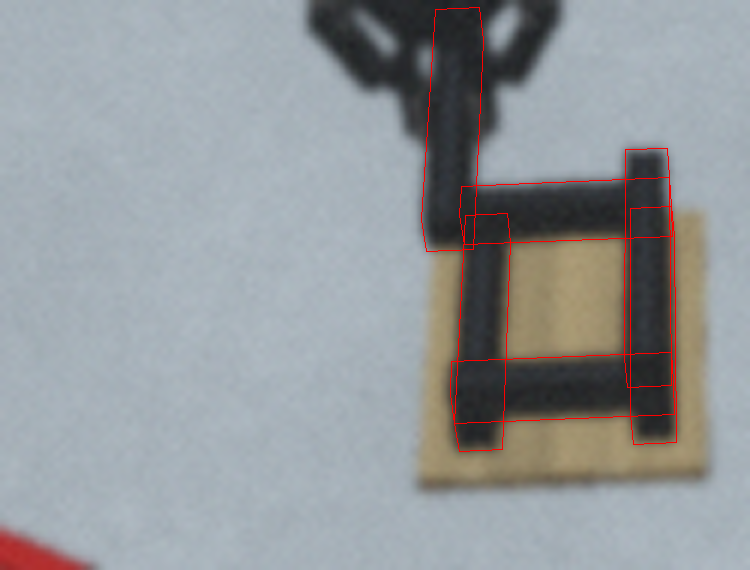

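The first long rail and both shorts sit on their outlines, and the held rail is aligned within about 1–2 mm. I'll lower the last one.

```bash
python3 -m inch '0.2 0.001 0 0.01 0.002 0.003 0; 0.2 0.002 0 0.026 0.002 0.003 0; 0.2 0.002 0 0.046 0.002 0.003 0; 0.2 0.002 0 0.064 0.002 0.003 0; 0.2 0.002 0 0.08 0.002 0.003 0; 0.2 0.002 0 0.092 0.002 0.003 0; 0.2 0.002 0 0.101 0.002 0.003 0; 0.2 0.002 0 0.1055 0.002 0.003 0'
python3 -m inch '0.2 0 0 0.0005 0 0 0; 0.2 0 0 0.001 0 0 0; 0.2 0 0 0.0015 0 0 0; 0.2 0 0 0.002 0 0 0; 0.2 0 0 0.0025 0 0 0; 0.2 0 0 0.003 0 0 0; 0.2 0 0 0.003 0 0 0; 0.2 0 0 0.003 0 0 0'
```

```text
t: 43.08
position: [446.8, -288.3, 68.2]
eef_rot: [[0.996, -0.087, -0.002], [-0.087, -0.996, 0.002], [-0.002, -0.001, -1.0]]
wrist_force: [-0.1, -0.2, -1.1]
width: 0.265
gripper_force: 61.2
t: 43.75
position: [447.4, -288.8, 66.9]
eef_rot: [[0.996, -0.087, -0.0], [-0.087, -0.996, 0.0], [-0.0, 0.0, -1.0]]
wrist_force: [0.6, -0.3, -1.9]
width: 0.263
gripper_force: 61.2
```

```bash
python3 -m inch '0.2 0 0 0.0003 0 0 0; 0.2 0 0 0.0006 0 0 0; 0.2 0 0 0.0009 0 0 0; 0.2 0 0 0.0012 0 0 0; 0.2 0 0 0.0015 0 0 0; 0.2 0 0 0.0015 0 0 0; 0.2 0 0 0.0015 0 0 0; 0.2 0 0 0.0015 0 0 0'
```

```text
t: 44.42
position: [447.3, -288.8, 65.4]
eef_rot: [[0.996, -0.087, -0.0], [-0.087, -0.996, 0.0], [-0.0, -0.0, -1.0]]
wrist_force: [-0.6, 1.0, 1.7]
width: 0.263
gripper_force: 61.6
```

```bash
python3 -m inch '0.2 0 0 0.0002 0 0 0; 0.2 0 0 0.0003 0 0 0; 0.5 0 0 0 0 0 0; 0.5 0 0 0 0 0 0; 0.5 0 0 0 0 0 0; 0.5 0 0 0 0 0 0; 0.5 0 0 -0.01 0 0 0; 0.5 0 0 -0.025 0 0 0'
python3 -m inch '0.56 0 0 -0.03 0 0 0; 0.56 0 0 -0.06 0 0 0; 0.56 0 0 -0.09 0 0 0; 0.56 0 0 -0.12 0 0 0; 0.56 0 0 -0.145 0 0 0; 0.56 0 0 -0.165 0 0 0; 0.56 0 0 -0.175 0 0 0; 0.56 0 0 -0.18 0 0 0'
python3 -m inch '0.56 -0.02 0.02 0 0 0 0; 0.56 -0.04 0.05 0 0 0 0; 0.56 -0.06 0.08 0 0 0 0; 0.56 -0.08 0.11 0 0 0 0; 0.56 -0.1 0.14 0 0 0 0; 0.56 -0.12 0.17 0 0 0 0; 0.56 -0.13 0.19 0 0 0 0; 0.56 -0.13 0.2 0 0 0 0'
python3 -m inch '0.56 0 0 0 0 0 0; 0.56 0 0 0 0 0 0; 0.56 0 0 0 0 0 0; 0.56 0 0 0 0 0 0; 0.56 0 0 0 0 0 0; 0.56 0 0 0 0 0 0; 0.56 0 0 0 0 0 0; 0.56 0 0 0 0 0 0'
python3 - <<'E'
from ov import *
k=[(68,0,36,85,120),(-68,0,36,85,120),(0,48,60,-5,160),(0,-48,60,-5,160)]
overlay('pics/f_s.png',None,k); BC[1]+=.7; overlay('pics/f_t.png',None,k,'top')
a,b=cv2.imread('pics/f_s.png'),cv2.imread('pics/f_t.png')
cv2.imwrite('pics/f.png',np.hstack([a[100:520,360:760],b[100:520,150:550]]))
E
```

```text
t: 45.08
position: [446.4, -287.9, 89.5]
eef_rot: [[0.996, -0.087, -0.003], [-0.087, -0.996, 0.003], [-0.003, -0.002, -1.0]]
wrist_force: [-0.2, 0.7, -0.0]
width: 0.498
gripper_force: 0.0
t: 45.75
position: [448.1, -289.4, 272.7]
eef_rot: [[0.996, -0.087, 0.002], [-0.087, -0.996, -0.002], [0.002, 0.002, -1.0]]
wrist_force: [0.7, -0.6, -0.7]
width: 0.558
gripper_force: 0.0
t: 46.42
position: [297.8, -478.5, 268.7]
eef_rot: [[0.996, -0.09, -0.002], [-0.09, -0.996, 0.002], [-0.002, -0.002, -1.0]]
wrist_force: [0.4, -0.4, -0.4]
width: 0.559
gripper_force: 0.0
t: 47.08
position: [300.9, -476.5, 270.5]
eef_rot: [[0.996, -0.086, -0.0], [-0.086, -0.996, -0.0], [-0.0, 0.0, -1.0]]
wrist_force: [0.3, -0.2, 0.1]
width: 0.561
gripper_force: 0.0
```

View pics/f.png

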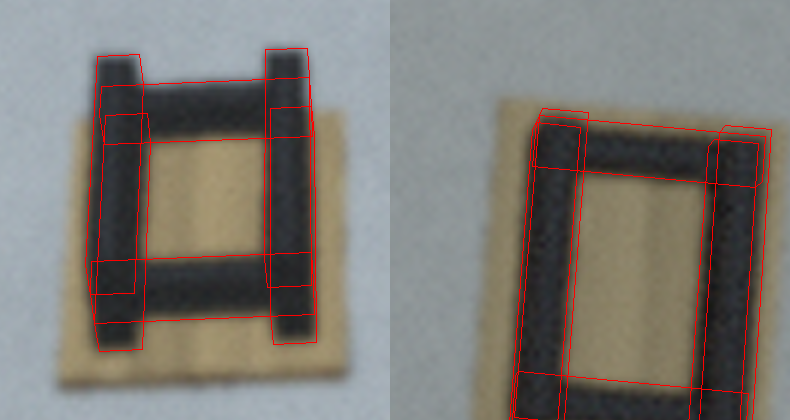

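The stack is flush in both views, with only a small shared camera bias. Handing in.

```bash
python3 -c "
from cell import order
print(order.job_done())"
```

```text
the job is handed in; nothing more can be done
None
```

I laid all four rails from the rack onto the base pair and handed the job in at about 47 s. Both cameras show the stack flush to within a few millimetres, but the hand-in returned no verdict.

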